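# Unload a transit carrier of clipped-in battery packs

### The arm

A 7-joint arm with a two-finger parallel gripper is mounted at the origin on a cart in front of the work surface, level with it; the furniture and walls round the work are solid. World frame = base frame: x ahead of the robot, y to its left, z up, the work surface at z = 0. Lengths are in m, angles in rad, forces in N, time in s.
With the tool pointing down it reaches from about 0.4 to 0.85 m from the base axis. Payload 4.5 kg.
Tool frame: the origin (TCP) lies between the finger pads; the fingertips stand 19 mm ahead of it and the grasp point (between the pads) is the TCP; z points along the fingers, y is the direction in which the jaws open and shut (so a half turn about z gives the same grasp; the last joint's range is limited). The gripper opens to 88 mm and grips with 3 to 60 N. Pads are 18 mm wide; open, the fingers measure 123 mm over their backs; the gripper's body (75 mm by 187 mm) begins 45 mm behind the grasp point.
Start: joints at [1.242, 0.689, -0.195, 1.565, 0.157, 0.902, -0.215], TCP at [0.222, -0.584, 0.258] pointing down, gripper open.
Joint ranges: [-3.01, 3.01], [-0.46, 2.08], [-1.47, 1.51], [0.13, 2.56], [-1, 4.14], [0.04, 2.09], [-2.66, 2.66]. Speed limits (rad/s): [2.57, 2.57, 3.14, 3.14, 3.14, 3.14, 3.14].

### API

Orientations are given as a unit quaternion [x, y, z, w].
In Python, from plant import status, snapshot, finish_job, cut_out, tip_of gives the robot as it stands. The module is installed in compiled form; this text tells all that it offers.
- The arm moves only by the tool carry_out, never from a script. Its arguments are lists of equal length, an entry for each row: "linear": the shift along the world's x, y, z in m, a list of three; "roll": the turn about the world's z in rad. A call has 1 to 8 rows; each row is the pose to reach, as a shift and turn from the pose measured when the call began; what a row does not reach only later rows make up. A row lasts 1/12 s, in which the tool goes at most 41.7 mm and 7.16 degrees, less where a joint would pass 70% of its speed; a pose out of reach is approached as far as the arm can. A call with a gripper value outside its range is refused whole. "gripper" is the opening, from 0 (shut) to 1 (fully open), set as the call begins (left out, the last holds). The fingers move at their own pace and stop on an object; "grip_force" is the grip in N (left out, the last holds). Time passes only in rows, so rows that repeat a pose let the fingers close. It gives the time, the measured TCP pose, the force and the opening at its end, in the units of the state.
- status.get_state(): the state, without advancing time (a new reading comes with each control period).
- snapshot(name): name is "scene" or "top"; returns a dict with "img" (384x512x3 uint8, red, green, blue), "range_z" (384x512 float32, m along the optical axis (not along the pixel's ray), 0 where there is no reading), "fx", "fy", "cx", "cy" (pixels), "world_from_camera" (4x4, takes a point from camera to world coordinates). Camera axes: x right, y down, z forward; pixel columns grow to the right and rows downward; lengths in m; the calibration is good to about 2 mm. A picture is of the moment at which its call begins.
- finish_job(): hands the job in, once; it reports no verdict.
Trained networks look in a picture, given as the dict that the camera call returned (one of the last four; its "shot" number tells which), for a name from the list of things; names that differ only in an ending like _2 or _b are one class to them, and where a whole thing is asked for, a point or a joint stands for the part that bears it (a point fixed in the world has none). Each returns a list of dicts, best first, with "confidence" (0 to 1); they miss things now and then, are a little off and sometimes report something else, mostly with a low value. They report only what shows in the picture. A call takes as long as a camera call.
- cut_out(picture, query): "region" (384x512 bool, what is visible of it) and "pixel" ([column, row] in pixels, amid what is visible of it).
- tip_of(picture, query): "pixel" ([column, row] in pixels: a listed point, or the origin of a listed thing).
The state is a dict: "clock": time; "q": joint angles; "qd": joint speeds; "joint_torque": joint torques, N m; "tool_pos": TCP position; "eef_rot": TCP orientation; "contact_force": force on the tool from outside, world axes, zero at the start; "moment": the same for the moment, N m; "opening": opening from 0.0 (shut) to 1.0 (fully open).
Only numpy, scipy, OpenCV 4.12 (cv2) and the standard library are available. Lean on these libraries where they do the work, as an engineer would, in place of code of your own. Each camera call takes 0.05 s, during which the arm holds its last target.

### The job

Unload this delivery: take the layers off the carrier from the top, putting the two card boxes in the stock tray and laying the two plywood separator boards squarely on each other in a pile of their own flat on the bench, clear of the carrier. Then take every battery pack out of the carrier, keeping its release button pushed in while you pull it straight up, and put it in the stock tray as well. Leave the glass, the tags and the roll of tape where they are.

Things in the scene. Friction and masses are not known exactly. Their poses are not given: they have to be found in the camera images.
- carrier: fixed grey plastic transit carrier, base 90 (x) x 306 (y) mm, origin at the centre of its underside. Four bays in a row along y, at -96, -32, 32, 96 mm: floor at z = 12, walls up to 50 mm, 1 to 1.5 mm clear round a pack. Seated packs reach up to 117 mm, their buttons face the carrier's -x. End uprights at y = -144 and 144 mm, 120 mm high, bear the lower board
- board_low: separator board, plywood, 60 (x) x 300 (y) x 12 (z) mm, 0.12 kg, the same on both faces, origin at its very centre; at the start it bridges the carrier's uprights (underside at 120 mm), with the two card boxes on it
- board_top: separator board, the same as board_low; at the start it lies on top of the two card boxes (underside at 167 mm)
- box_1: small blue card box, 72 (x) x 51 (y) x 35 (z) mm, 0.12 kg, origin at the centre of its underside; at the start lies between the two boards near their -y end, its long side about along the carrier's y
- box_2: small blue card box, the same, near the boards' +y end
- tray: loose shallow grey plastic stock tray, outside 240 (x) x 280 (y) x 46 (z) mm, walls 5 mm, floor 5 mm thick, 0.8 kg, origin at the centre of its underside; open on top, empty at the start
- wine_glass: stemmed glass with a gilt rim, 94 mm wide, 151 mm tall, standing behind the work; bystander. Origin under its foot
- tag_block: block of buff tags, 95 x 48 x 19 mm, lying behind the work; bystander
- grey_tape: roll of grey tape, 101 mm wide, 48 mm tall, lying behind the work; bystander
- pack_1: battery pack in bay y = -96 mm of the carrier, or absent (None): dark upright block 46 (x) x 54 (y) x 105 (z) mm, about 0.4 kg, origin at the centre of its underside, z up. On its -x face is a release button, 24 mm wide, 26 mm tall, centred 80 mm above the underside, 8.5 mm proud: the pack is 54.5 mm thick over the button, 46 mm with it pinched flush. Free of the bay once drawn up 55 mm
- pack_1_button (a joint): release button of pack_1 (all alike): 0 = out, 0.0085 m = pinched flush; it moves along the pack's +x against a spring, 3 N at first, 8 N when flush. One piece with it is a tooth 14 to 24 mm above the underside that catches under a lip of the bay; at 0.0075 m or more the tooth is clear and the pack lifts out, otherwise it is held. It springs out again when let go
- pack_2: battery pack, the same as pack_1, in bay y = -32 mm of the carrier, or absent (None)
- pack_2_button (a joint): release button of pack_2, like pack_1_button: 0 = out (latched), 0.0085 m = pinched flush (released)
- pack_3: battery pack, the same as pack_1, in bay y = 32 mm of the carrier, or absent (None)
- pack_3_button (a joint): release button of pack_3, like pack_1_button: 0 = out (latched), 0.0085 m = pinched flush (released)
- pack_4: battery pack, the same as pack_1, in bay y = 96 mm of the carrier, or absent (None)
- pack_4_button (a joint): release button of pack_4, like pack_1_button: 0 = out (latched), 0.0085 m = pinched flush (released)

How it is judged:
On the way, in this order (a step that is already met when the one before it is completed fails the run):
1. the upper board is off the stack and lies flat on the bench, clear of the carrier (height (world z) of board_top between 0.002 and 0.01 m and angle between the z axis of board_top and the z axis of carrier, either way round below 0.05 rad and horizontal distance between board_top and carrier above 0.08 m and linear speed of board_top below 0.03 m/s), for 0.2 s.
2. both boards lie on each other in their pile on the bench (((height (world z) of board_top between 0.002 and 0.01 m and angle between the z axis of each of board_top, board_low and the z axis of carrier, either way round below 0.05 rad and horizontal distance between board_top and carrier above 0.08 m and height (world z) of board_low between 0.014 and 0.022 m and x of board_low in the frame of board_top between -0.02 and 0.02 m and y of board_low in the frame of board_top between -0.04 and 0.04 m and angle between the y axis of board_low and the y axis of board_top, either way round below 0.2 rad and linear speed of board_low below 0.02 m/s) or (height (world z) of board_low between 0.002 and 0.01 m and angle between the z axis of each of board_low, board_top and the z axis of carrier, either way round below 0.05 rad and horizontal distance between board_low and carrier above 0.08 m and height (world z) of board_top between 0.014 and 0.022 m and x of board_top in the frame of board_low between -0.02 and 0.02 m and y of board_top in the frame of board_low between -0.04 and 0.04 m and angle between the y axis of board_top and the y axis of board_low, either way round below 0.2 rad and linear speed of board_top below 0.02 m/s))), for 0.2 s.
At the end, for the whole second after the job is handed in: The two boards lie flat on each other on the bench, centres within 20 mm across and 40 mm along, aligned within 0.2 rad, their pile over 80 mm from the carrier's centre; both card boxes and every pack present rest inside the tray in any attitude (((height (world z) of board_top between 0.002 and 0.01 m and angle between the z axis of each of board_top, board_low and the z axis of carrier, either way round below 0.05 rad and horizontal distance between board_top and carrier above 0.08 m and height (world z) of board_low between 0.014 and 0.022 m and x of board_low in the frame of board_top between -0.02 and 0.02 m and y of board_low in the frame of board_top between -0.04 and 0.04 m and angle between the y axis of board_low and the y axis of board_top, either way round below 0.2 rad and linear speed of board_low below 0.02 m/s) or (height (world z) of board_low between 0.002 and 0.01 m and angle between the z axis of each of board_low, board_top and the z axis of carrier, either way round below 0.05 rad and horizontal distance between board_low and carrier above 0.08 m and height (world z) of board_top between 0.014 and 0.022 m and x of board_top in the frame of board_low between -0.02 and 0.02 m and y of board_top in the frame of board_low between -0.04 and 0.04 m and angle between the y axis of board_top and the y axis of board_low, either way round below 0.2 rad and linear speed of board_top below 0.02 m/s)) and x of box_1 in the frame of tray between -0.115 and 0.115 m and y of box_1 in the frame of tray between -0.135 and 0.135 m and z of box_1 in the frame of tray between 0 and 0.1 m and linear speed of each of box_1, box_2, pack_1, pack_2, pack_3, pack_4 below 0.03 m/s and x of box_2 in the frame of tray between -0.115 and 0.115 m and y of box_2 in the frame of tray between -0.135 and 0.135 m and z of box_2 in the frame of tray between 0 and 0.1 m and x of pack_1 in the frame of tray between -0.115 and 0.115 m and y of pack_1 in the frame of tray between -0.135 and 0.135 m and z of pack_1 in the frame of tray between 0 and 0.125 m and x of pack_2 in the frame of tray between -0.115 and 0.115 m and y of pack_2 in the frame of tray between -0.135 and 0.135 m and z of pack_2 in the frame of tray between 0 and 0.125 m and x of pack_3 in the frame of tray between -0.115 and 0.115 m and y of pack_3 in the frame of tray between -0.135 and 0.135 m and z of pack_3 in the frame of tray between 0 and 0.125 m and x of pack_4 in the frame of tray between -0.115 and 0.115 m and y of pack_4 in the frame of tray between -0.135 and 0.135 m and z of pack_4 in the frame of tray between 0 and 0.125 m); the robot touches nothing.
It fails at once if a bystander (wine glass, block of tags, roll of tape) is pushed more than 40 mm from its place, or the glass is tipped (distance of any of wine_glass, tag_block, grey_tape from where it was at the start of the episode above 0.04 m or angle between wine_glass's own z axis and vertical above 0.5 rad).
Of pack_1, pack_2, pack_3, pack_4 only 2 to 4 are there at a start; the rules pass over those that are not, and their reading is None.
At some moment in a run one of tray may be knocked a few centimetres aside while the robot is not near it.
Once in a run the grip may slacken for a moment while it holds something.
It also fails if it takes over 210 s, if anything falls off the work surface, if the arm or the gripper's body presses on something with over 40 N, if the wrist force passes 120 N, or if a joint passes its speed limit or range.

## Working session

There is one attempt and no reset: what is moved stays moved. The work goes in short steps, Python scripts to look and compute and a tool call to move; the robot and the scene stay as the last step left them, time stands still between calls to the robot, and variables do not carry over. Pictures are saved under pics/ and viewed, and the job is handed in when it is done.

Besides the shell and the picture viewer there is one more tool, called after "Emit:" by a JSON object that holds its "method" and its "body". carry_out: Moves the arm, as the interface text tells. Its arguments: {"type":"object","properties":{"linear":{"type":"array"},"roll":{"type":"array"},"gripper":{"type":"number"},"grip_force":{"type":"number"}},"required":["linear","roll"]}

```bash
mkdir -p pics; cat > h.py <<'E'
import numpy as np, cv2
from plant import status, snapshot, finish_job, cut_out, tip_of
def pts(p,mask=None):
    z=p["range_z"]; v,u=np.indices(z.shape)
    X=np.stack([(u-p["cx"])/p["fx"]*z,(v-p["cy"])/p["fy"]*z,z,np.ones_like(z)],-1)
    W=X@np.array(p["world_from_camera"]).T
    W=W[...,:3].copy(); W[z<=0]=np.nan
    return W
def save(p,name,s=1.5):
    im=cv2.cvtColor(p["img"],cv2.COLOR_RGB2BGR)
    cv2.imwrite("pics/"+name+".png",cv2.resize(im,None,fx=s,fy=s,interpolation=cv2.INTER_CUBIC))
def st():
    s=status.get_state()
    for k in ["clock","tool_pos","eef_rot","contact_force","opening","q"]: print(k,np.round(s[k],3))
E
python3 - <<'E'
from h import *
st()
for n in ["scene","top"]:
    p=snapshot(n); save(p,n+"0"); print(n,p["fx"],p["cx"],p["cy"],np.round(p["world_from_camera"],3).tolist())
    W=pts(p)
    for q in ["carrier","board_top","box_1","tray","wine_glass","tag_block","grey_tape","pack_1"]:
        for d in cut_out(p,q)[:4]:
            r=d["region"]; w=W[r]; print(q,round(d["confidence"],2),np.round(d["pixel"]),r.sum(),np.round(np.nanpercentile(w,[2,50,98],axis=0),3).tolist())
E
```

```text
clock 0.0
tool_pos [ 0.222 -0.584  0.257]
eef_rot [ 0.984  0.18  -0.    -0.001]
contact_force [ 0.028 -0.263  0.535]
opening 1.002
q [ 1.242  0.69  -0.195  1.566  0.157  0.902 -0.215]
scene 370.0544132253859 253.12953758246675 189.76643762461376 [[0.634, -0.341, 0.694, -0.012], [-0.773, -0.281, 0.569, -0.539], [0.001, -0.897, -0.441, 0.532], [0.0, 0.0, 0.0, 1.0]]
carrier 0.94 [164. 216.] 2698 [[0.451, 0.083, 0.002], [0.494, 0.173, 0.039], [0.57, 0.374, 0.118]]
board_top 0.69 [175. 181.] 334 [[0.498, 0.125, 0.135], [0.507, 0.136, 0.151], [0.555, 0.168, 0.169]]
board_top 0.64 [155. 159.] 1346 [[0.465, 0.09, 0.17], [0.517, 0.219, 0.18], [0.573, 0.375, 0.182]]
board_top 0.22 [131. 167.] 283 [[0.464, 0.275, 0.137], [0.475, 0.286, 0.153], [0.522, 0.32, 0.17]]
box_1 0.57 [174. 182.] 318 [[0.498, 0.125, 0.134], [0.507, 0.137, 0.15], [0.555, 0.169, 0.169]]
box_1 0.56 [128. 165.] 310 [[0.464, 0.274, 0.135], [0.475, 0.285, 0.152], [0.522, 0.321, 0.169]]
box_1 0.52 [157. 194.] 69 [[0.492, 0.188, 0.083], [0.496, 0.195, 0.097], [0.504, 0.209, 0.106]]
box_1 0.18 [183. 201.] 428 [[0.508, 0.113, 0.05
[... 1805 characters left out ...]
]
wine_glass 0.81 [290. 167.] 852 [[0.73, -0.103, -0.001], [0.785, -0.059, 0.105], [0.821, -0.017, 0.15]]
tag_block 0.5 [216. 154.] 293 [[0.714, 0.194, 0.003], [0.749, 0.238, 0.017], [0.788, 0.284, 0.022]]
grey_tape 0.94 [341. 201.] 622 [[0.715, -0.304, -0.003], [0.765, -0.255, 0.038], [0.813, -0.21, 0.05]]
grey_tape 0.69 [150. 188.] 131 [[0.465, 0.275, 0.105], [0.474, 0.295, 0.154], [0.491, 0.326, 0.17]]
pack_1 0.62 [204. 206.] 125 [[0.507, 0.114, 0.047], [0.517, 0.131, 0.084], [0.532, 0.162, 0.113]]
pack_1 0.45 [182. 200.] 109 [[0.494, 0.176, 0.045], [0.503, 0.192, 0.083], [0.52, 0.223, 0.107]]
pack_1 0.41 [169. 200.] 90 [[0.481, 0.238, 0.049], [0.489, 0.255, 0.084], [0.503, 0.284, 0.106]]
```

View pics/scene0.png

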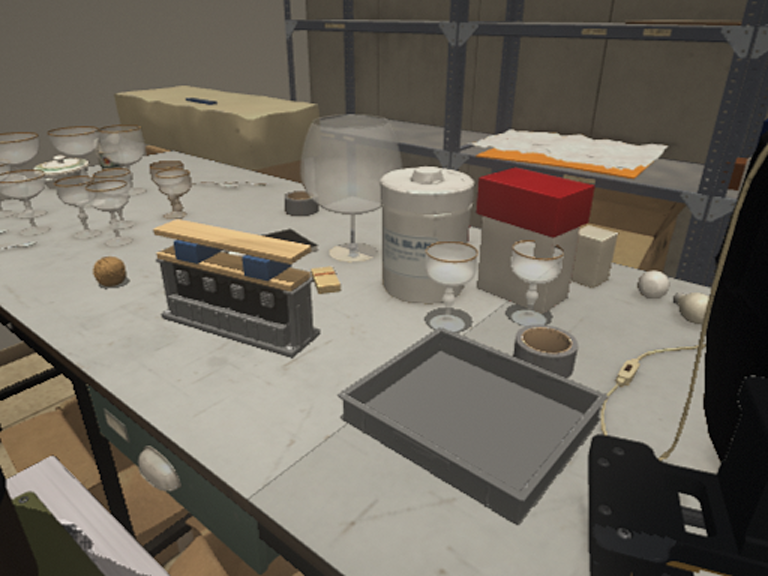

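View pics/top0.png

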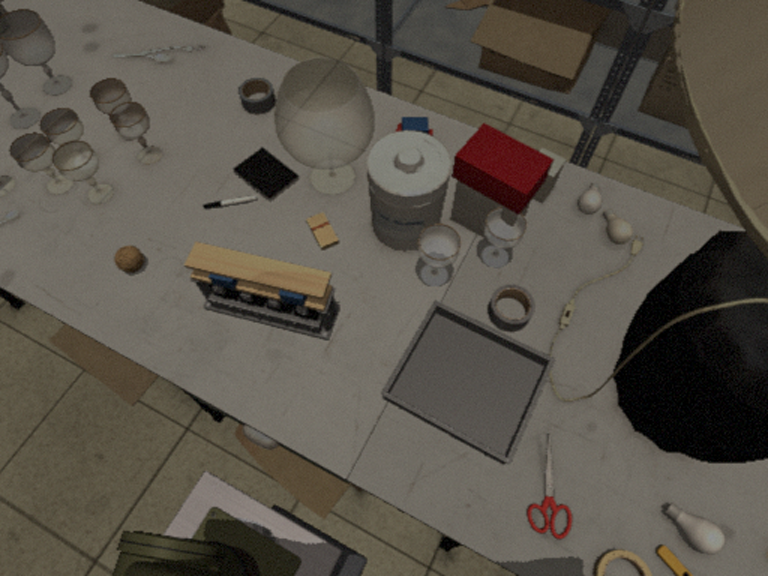

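```bash
python3 - <<'E'
from h import *
for n in ["scene","top"]:
    p=snapshot(n); W=pts(p)
    z=W[...,2]; x=W[...,0]; y=W[...,1]
    def rect(m,nm):
        P=W[m][:,:2].astype(np.float32)
        (c,s,a)=cv2.minAreaRect(P); print(n,nm,m.sum(),np.round(c,4),np.round(s,4),round(a,2),np.round(np.median(W[m][:,2]),4))
    reg=(x>0.4)&(x<0.65)&(y>0.0)&(y<0.45)
    rect(reg&(z>0.172)&(z<0.19),"top")
    rect(reg&(z>0.124)&(z<0.1335),"low")
    reg2=(x>0.35)&(x<0.75)&(y>-0.45)&(y<-0.02)
    rect(reg2&(z>0.041)&(z<0.051)&~((x>0.69)),"tray")
    rect((x>0.3)&(x<0.65)&(y>-0.0)&(y<0.45)&(z>0.005)&(z<0.05),"carrierlow")
    for nm,zr in (("b1",None),):
        for d in cut_out(p,"box_1")[:3]:
            r=d["region"]&(z>0.136)&(z<0.166)
            if r.sum()>20: 
                P=W[r]; print(d["confidence"]); 
                rect(r,"box")
E
```

```text
scene top 1267 [0.5215 0.2372] [0.0631 0.3018] 12.89 0.1804
scene low 501 [0.5164 0.2373] [0.0637 0.3018] 12.41 0.1313
scene tray 2128 [ 0.5628 -0.2381] [0.2919 0.2544] 88.38 0.047
scene carrierlow 1609 [0.4488 0.2621] [0.1434 0.416 ] 23.22 0.0254
0.8
scene box 257 [0.4875 0.2893] [0.0402 0.0734] 61.99 0.1496
0.61
scene box 284 [0.525 0.138] [0.0423 0.0805] 65.39 0.1498
top top 1704 [0.5223 0.2382] [0.0616 0.3012] 13.1 0.1784
top low 372 [0.4997 0.231 ] [0.0585 0.304 ] 20.48 0.1308
top tray 1053 [ 0.5633 -0.238 ] [0.2915 0.2526] 88.53 0.0449
top carrierlow 951 [0.4804 0.2167] [0.4405 0.3211] 87.77 0.0297
0.6
top box 95 [0.5076 0.1488] [0.0189 0.053 ] 24.07 0.1556
0.6
top box 68 [0.4736 0.2967] [0.0103 0.0487] 19.91 0.1552
```

The carrier is at about (160,195)/1.5 with the stack on it, four packs and two boxes showing. The tray is to the right, with the glass, tape and tags behind. Next I'll check for free bench space and the bench edge.

```bash
python3 - <<'E'
from h import *
H=np.full((60,90),np.nan)
for n in ["scene","top"]:
    W=pts(snapshot(n)).reshape(-1,3); W=W[~np.isnan(W).any(1)]
    i=((W[:,0]-0.2)/0.02).astype(int); j=((0.8-W[:,1])/0.02).astype(int)
    ok=(i>=0)&(i<35)&(j>=0)&(j<70)
    for a,b,z in zip(i[ok],j[ok],W[ok,2]):
        H[a,b]=np.nanmax([H[a,b],z])
print("rows x from 0.9 down; cols y=0.8 .. -0.5; value in cm")
for a in range(33,0,-1):
    print("%.2f"%(0.2+a*0.02)," ".join(" ." if np.isnan(h) else "%2d"%min(99,max(-9,round(h*100))) for h in H[a,:66]))
E
```

```text
rows x from 0.9 down; cols y=0.8 .. -0.5; value in cm
0.86  1  0  1  0  0  0  0  0  0  1  1  1  1  2  2  2  2  2  2 25 31 32  0  1  1 12 13 32 32 29 22  1 24 24 24 26 26 26 25 24 24 24  0  0  0  1 15 14  9 14 15  0  0  1  0  0  1  0  1  1  1  0  0  0  0  0
0.84  0  1  1  1  1  0  0  0  0  1  1  0  2  2  2  2  2  2  2 25 29 31 32 31 31 32 32 32 30 26  0 23 24 24 24 26 26 26 24 24 24 24  0  0  0  0 13 15 15 15 15  1  0  0  0  0  0  0  2  2  0  0  0  0  0 41
0.82  1  1  0  0  0  1  0  1  1  0  0  1  2  2  2  2  2  2  2  2 24 28 31 32 32 32 32 30 27  0  0  0 24 24 24 24 24 24 24 24 24  0 15 15  0  0  1  0  0  0  0  0  .  .  0  0  0  1  2  2  0  0  1  0 40 44
0.80  1  0  0  0  0  0  0  0  1  0  0  1  1  1  2  1  2  2  2  2  2 23 27 28 29 29 27 25  0  0  1  0  0 24 24 24 24 24 24 24 24 15 15 15 15  0  1  0  0  0  0  5  5  5  5  0  1  0  2  2  0  0  0  0 41 44
0.78 16 15 15  0  1  1  1  1  0  0  1  1  0  0  1  2  2  2  2  1  0  0  1  0  0  1  2  2  0  0  1  0  0  0 24 24 24 24 24 23 15 15 10 10 14 15  0  0  0  0  5  5  5  5  5  5  0  0  2  2  0  0  1  0 42 45
0.76 15  9 15  1  1  0  1  0  0
[... 4952 characters left out ...]
0  0  0  1  0  0  0  0  0  0  0  0  0  0  0  0  0  0  1  0  1  0  0  1  0  0  0  0  1  1  0
0.26  1  0  0  0  1  0  0  0  0  1  0  0  0  0  0  1  0  0  0  0  0  0  0  0  0  0  0  0  1  0  0  0  0  0  0  0  0  0  0  0  0  0  0  0  0  0  0  0  0  0  0  1  0  0  0  0  0  0  0  0  1  0  0  0  0  .
0.24 -9 -9 -9 -9 -9 -9 -9 -9 -9 -9 -9 -9 -9 -9 -9 -9 -9 -9 -9 -9 -9 -9 -9 -9 -9 -9 -9 -9 -9 -9 -9 -8 -8 -7 -8 -8 -9 -9 -9 -9 -9 -9 -9 -9 -9 -9 -9 -9 -9 -9 -9 -9 -9 -9 -9 -9 -9 -9 -9 -9 -9 -9 -9  .  .  .
0.22 -9 -9 -9 -9 -9 -9 -9 -9 -9 -9 -9 -9 -9 -9 -9 -9 -9 -9 -9 -9 -9 -9 -9 -9 -9 -9 -9 -9 -9 -9 -9 -9 -9 -9 -9 -9 -9 -9 -9 -9 -9 -9 -9 -9 -9 -9 -9 -9 -9 -9 -9 -9 -9 -9 -9 -9 -9 -9 -9 -9 -9  .  .  . 35 35
```

All four packs are present, and the board stack is at (0.522, 0.238) with yaw 13°. I'll build the pile in the gap between carrier and tray, at about (0.48, -0.01) along x. First move: approach the stack.

Emit:
{"method": "carry_out", "body": {"linear": [[0.018,0.035,0.01],[0.036,0.07,0.02],[0.054,0.105,0.03],[0.072,0.14,0.04],[0.09,0.175,0.04],[0.108,0.21,0.04],[0.126,0.245,0.04],[0.144,0.28,0.04]], "roll": [0.12,0.24,0.36,0.48,0.6,0.72,0.84,0.96], "gripper": 1.0, "grip_force": 40}}

```text
clock: 1.87
tool_pos: [0.3664, -0.3028, 0.2981]
eef_rot: [0.787, 0.616, 0.0, 0.001]
contact_force: [0.2, 0.0, 0.1]
opening: 0.997
```

```bash
python3 -c "
from h import *
st()"
```

```text
clock 1.867
tool_pos [ 0.366 -0.303  0.298]
eef_rot [0.787 0.616 0.    0.001]
contact_force [0.241 0.014 0.135]
opening 0.997
q [ 0.925  0.468 -0.496  1.94   0.303  0.805  0.02 ]
```

Emit:
{"method": "carry_out", "body": {"linear": [[0.012,0.039,0],[0.024,0.078,0],[0.036,0.117,0],[0.048,0.156,0],[0.06,0.195,0],[0.072,0.234,0],[0.084,0.273,0],[0.096,0.312,0]], "roll": [0.1,0.2,0.3,0.4,0.47,0.47,0.47,0.47]}}

```text
clock: 2.53
tool_pos: [0.4627, 0.011, 0.2984]
eef_rot: [0.622, 0.783, 0.0, 0.001]
contact_force: [-0.1, -0.2, -0.2]
opening: 1.0
```

Emit:
{"method": "carry_out", "body": {"linear": [[0.01,0.038,-0.005],[0.02,0.076,-0.01],[0.03,0.114,-0.02],[0.04,0.152,-0.03],[0.05,0.19,-0.04],[0.06,0.229,-0.05],[0.06,0.229,-0.06],[0.06,0.229,-0.06]], "roll": [0,0,0,0,0,0,0,0]}}

```text
clock: 3.2
tool_pos: [0.5215, 0.2424, 0.2365]
eef_rot: [0.621, 0.784, -0.001, -0.0]
contact_force: [0.5, -1.3, -0.6]
opening: 1.003
```

```bash
python3 - <<'E'
from h import *
st()
p=snapshot("scene"); save(p,"a1"); p=snapshot("top"); save(p,"a1t")
E
```

```text
clock 3.2
tool_pos [0.521 0.242 0.237]
eef_rot [ 0.621  0.784 -0.001 -0.   ]
contact_force [ 0.484 -1.334 -0.619]
opening 1.003
q [-0.201  0.692 -0.543  1.731  0.454  0.848 -0.717]
```

View pics/a1.png

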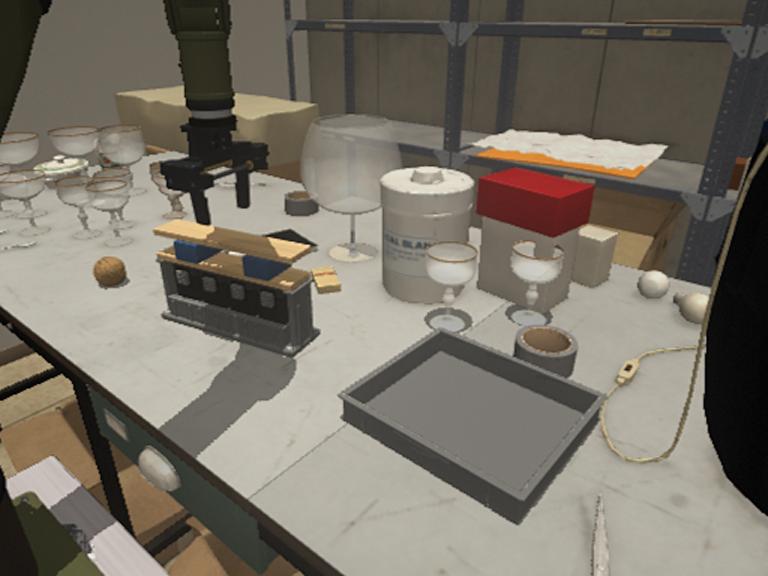

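View pics/a1t.png

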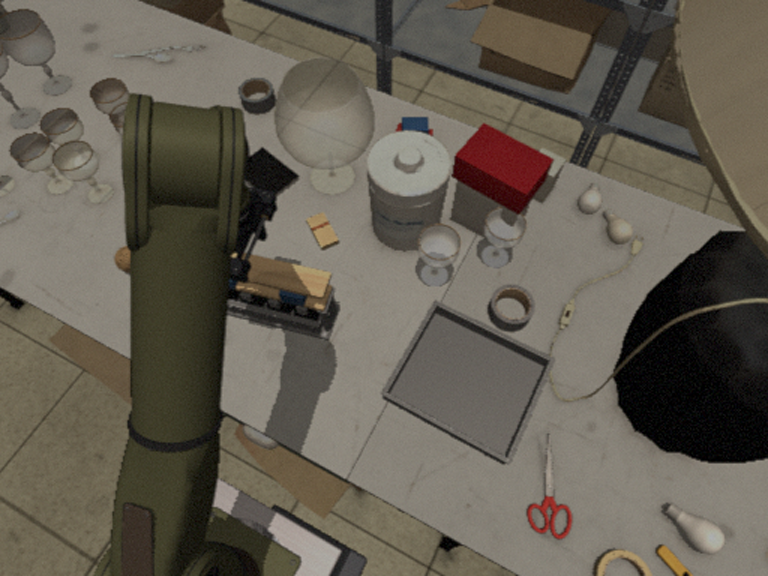

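Both fingers straddle the top board: tips at px (202,215) and (243,200), board at (230,240). Descending and gripping.

Emit:
{"method": "carry_out", "body": {"linear": [[0,-0.002,-0.012],[0,-0.004,-0.024],[0,-0.004,-0.036],[0,-0.004,-0.048],[0,-0.004,-0.048]], "roll": [0,0,0,0,0]}}

```text
clock: 3.72
tool_pos: [0.5221, 0.2318, 0.1889]
eef_rot: [0.624, 0.782, -0.003, 0.001]
contact_force: [0.8, 1.1, 0.3]
opening: 1.001
```

Emit:
{"method": "carry_out", "body": {"linear": [[0,0,0],[0,0,0],[0,0,0],[0,0,0],[0,0,0],[0,0,0],[0,0,0],[0,0,0]], "roll": [0,0,0,0,0,0,0,0], "gripper": 0.4, "grip_force": 40}}

```text
clock: 4.38
tool_pos: [0.5226, 0.2319, 0.1897]
eef_rot: [0.624, 0.782, -0.002, 0.002]
contact_force: [-0.1, -0.6, 4.9]
opening: 0.678
```

Emit:
{"method": "carry_out", "body": {"linear": [[0,0,0.01],[0,0,0.025],[0,0,0.045],[0,0,0.065],[0,0,0.08],[0,0,0.09]], "roll": [0,0,0,0,0,0]}}

```text
clock: 4.88
tool_pos: [0.5227, 0.2324, 0.2817]
eef_rot: [0.624, 0.782, -0.001, 0.002]
contact_force: [-0.2, -0.1, -1.3]
opening: 0.673
```

```bash
python3 - <<'E'
from h import *
p=snapshot("scene"); save(p,"a2")
E
```

```text
(no output)
```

View pics/a2.png

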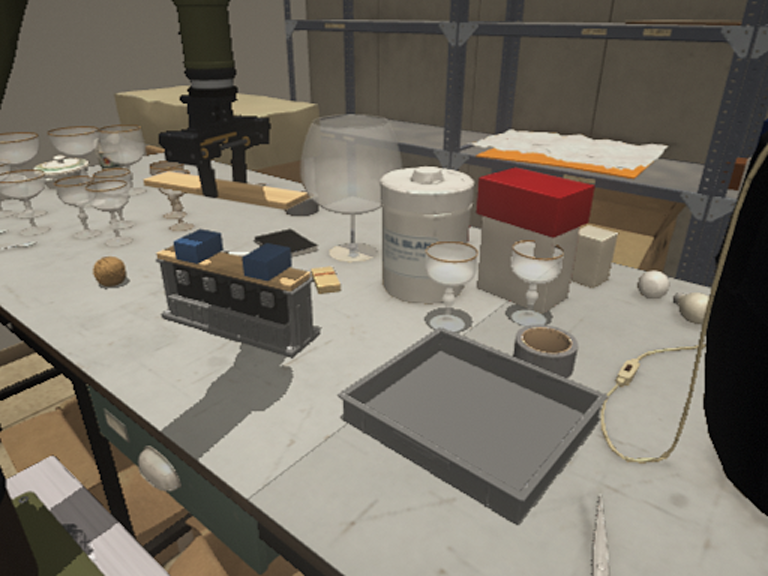

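The board is held level at px (225,188), and both boxes stayed on the lower board. Carrying it to the pile site.

Emit:
{"method": "carry_out", "body": {"linear": [[-0.004,-0.022,0],[-0.008,-0.044,0],[-0.013,-0.066,0],[-0.017,-0.09,0],[-0.021,-0.114,0],[-0.025,-0.138,0],[-0.029,-0.162,0],[-0.033,-0.186,0]], "roll": [0.1,0.2,0.31,0.42,0.53,0.64,0.75,0.86]}}

```text
clock: 5.6
tool_pos: [0.4895, 0.0456, 0.2823]
eef_rot: [0.238, 0.971, 0.0, 0.001]
contact_force: [0.1, -0.8, -1.2]
opening: 0.68
```

Emit:
{"method": "carry_out", "body": {"linear": [[-0.004,-0.02,0],[-0.008,-0.036,0],[-0.01,-0.052,-0.01],[-0.01,-0.056,-0.03],[-0.01,-0.056,-0.06],[-0.01,-0.056,-0.09],[-0.01,-0.056,-0.12],[-0.01,-0.056,-0.14]], "roll": [0.11,0.22,0.32,0.41,0.48,0.48,0.48,0.48]}}

```text
clock: 6.27
tool_pos: [0.478, -0.0109, 0.1395]
eef_rot: [0.001, 1.0, 0.001, -0.001]
contact_force: [-0.1, -0.6, -1.4]
opening: 0.672
```

```bash
python3 - <<'E'
from h import *
st()
p=snapshot("scene"); save(p,"a3")
W=pts(p); 
for d in cut_out(p,"board_top")[:3]: 
    w=W[d["region"]]; print(d["confidence"],d["region"].sum(),np.round(np.nanpercentile(w,[2,50,98],axis=0),3).tolist())
E
```

```text
clock 6.267
tool_pos [ 0.478 -0.011  0.14 ]
eef_rot [ 0.001  1.     0.001 -0.001]
contact_force [-0.084 -0.623 -1.417]
opening 0.672
q [ 0.392  0.817 -0.777  2.086  0.982  0.66   0.5  ]
0.57 1883 [[0.321, -0.042, 0.12], [0.409, -0.023, 0.13], [0.609, 0.015, 0.132]]
```

View pics/a3.png

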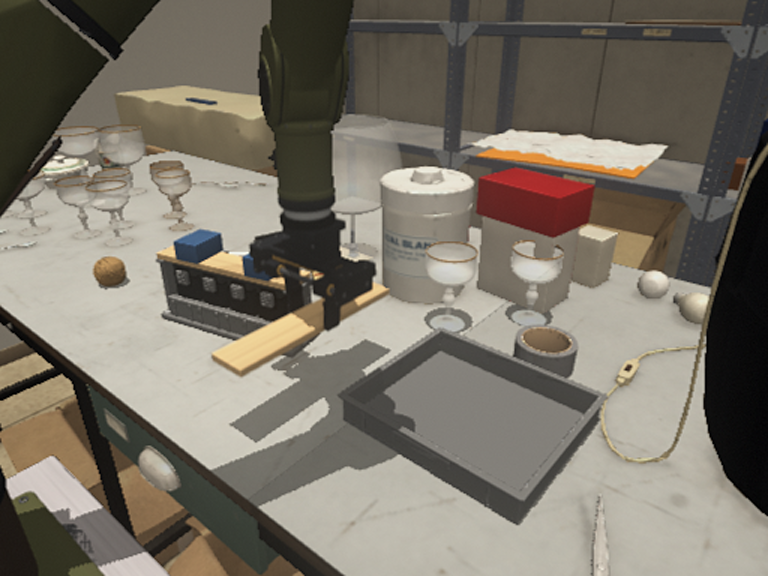

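The board is level, its top at z≈0.131 over the gap. Lowering it.

Emit:
{"method": "carry_out", "body": {"linear": [[0,-0.006,-0.025],[0,-0.006,-0.05],[0,-0.006,-0.075],[0,-0.006,-0.095],[0,-0.006,-0.105],[0,-0.006,-0.112],[0,-0.006,-0.116],[0,-0.006,-0.118]], "roll": [0,0,0,0,0,0,0,0]}}

```text
clock: 7.03
tool_pos: [0.478, -0.0168, 0.0226]
eef_rot: [0.0, 1.0, 0.0, -0.001]
contact_force: [-4.2, -1.2, 29.2]
opening: 0.672
```

Emit:
{"method": "carry_out", "body": {"linear": [[0,0,0.002],[0,0,0.002],[0,0,0.002],[0,0,0.002],[0,0,0.002],[0,0,0.01],[0,0,0.03],[0,0,0.06]], "roll": [0,0,0,0,0,0,0,0], "gripper": 0.95}}

```text
clock: 7.7
tool_pos: [0.4767, -0.0168, 0.0817]
eef_rot: [0.0, 1.0, 0.0, -0.003]
contact_force: [0.6, -0.8, 0.2]
opening: 0.949
```

Emit:
{"method": "carry_out", "body": {"linear": [[0,0,0.04],[0,0,0.08],[0,0,0.12],[0,0,0.16],[0,0,0.18]], "roll": [0,0,0,0,0]}}

```text
clock: 8.12
tool_pos: [0.4776, -0.016, 0.2658]
eef_rot: [-0.0, 1.0, 0.0, -0.001]
contact_force: [1.0, 0.6, -0.1]
opening: 0.949
```

```bash
cat >> h.py <<'E'
def rectz(W,x0,x1,y0,y1,z0,z1,nm,trim=0):
    x,y,z=W[...,0],W[...,1],W[...,2]
    m=(x>x0)&(x<x1)&(y>y0)&(y<y1)&(z>z0)&(z<z1)
    m=cv2.morphologyEx(m.astype(np.uint8),cv2.MORPH_OPEN,np.ones((2,2),np.uint8))
    n,l,s,c=cv2.connectedComponentsWithStats(m)
    if n<2: print(nm,"none"); return
    for k in np.argsort(-s[1:,4])[:2]+1:
        if s[k,4]<25: continue
        P=W[l==k]; (c,sz,a)=cv2.minAreaRect(P[:,:2].astype(np.float32))
        print(nm,s[k,4],"c",np.round(c,4),"sz",np.round(sz,4),"a",round(a,1),"z",np.round(np.percentile(P[:,2],[5,50,95]),4))
E
python3 - <<'E'
from h import *
st()
for n in ["scene","top"]:
    p=snapshot(n); save(p,"a4"+n); W=pts(p); print(n)
    rectz(W,0.28,0.7,-0.09,0.06,0.007,0.03,"pile")
    rectz(W,0.4,0.65,0.05,0.42,0.16,0.175,"boxtops")
    rectz(W,0.4,0.65,0.05,0.42,0.125,0.136,"low")
E
```

```text
clock 8.117
tool_pos [ 0.478 -0.016  0.266]
eef_rot [-0.     1.     0.    -0.001]
contact_force [ 1.015  0.599 -0.053]
opening 0.949
q [ 0.526  0.634 -0.956  1.963  0.665  0.898  0.791]
scene
pile 2266 c [ 0.475  -0.0166] sz [0.3125 0.0572] a 2.5 z [nan nan nan]
boxtops 308 c [0.667 0.262] sz [0.4214 0.0601] a 38.1 z [nan nan nan]
boxtops 272 c [0.6204 0.4792] sz [0.4985 0.0509] a 52.6 z [nan nan nan]
low 775 c [0.5811 0.2104] sz [0.2718 0.3161] a 75.4 z [nan nan nan]
top
pile none
boxtops 332 c [0.5033 0.3043] sz [0.0683 0.0487] a 15.7 z [0.1561 0.1658 0.1692]
boxtops 190 c [0.5121 0.1198] sz [0.1597 0.0295] a 44.7 z [nan nan nan]
low 499 c [0.5183 0.2295] sz [0.0615 0.1087] a 11.0 z [nan nan nan]
low 194 c [0.4911 0.3526] sz [0.0587 0.0584] a 6.4 z [nan nan nan]
```

View pics/a4scene.png

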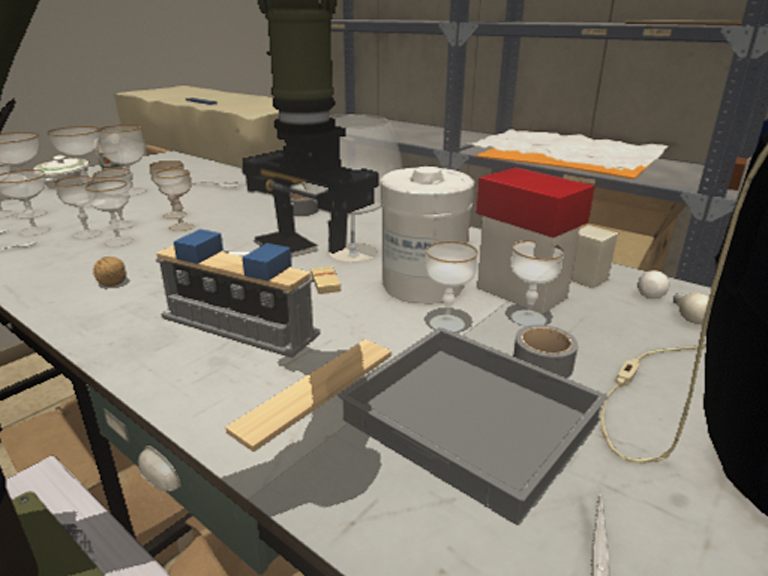

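The upper board lies flat on the bench at px (310,395), and the boxes are at (198,245) and (268,262). Refining the measurements.

```bash
sed -i 's/np.ones((2,2),np.uint8))/np.ones((3,3),np.uint8))/' h.py
sed -i 's/P=W\[l==k\];/P=W[l==k]; P=P[~np.isnan(P).any(1)];/' h.py
python3 - <<'E'
from h import *
p=snapshot("scene"); W=pts(p)
rectz(W,0.28,0.7,-0.09,0.06,0.007,0.03,"pile")
rectz(W,0.4,0.65,0.05,0.42,0.162,0.175,"boxtops")
rectz(W,0.4,0.65,0.05,0.42,0.125,0.136,"low")
E
```

```text
pile 2285 c [ 0.4711 -0.0173] sz [0.3018 0.0635] a 0.2 z [0.0096 0.0133 0.0149]
boxtops 277 c [0.5363 0.1565] sz [0.0723 0.0527] a 13.8 z [0.1637 0.1684 0.1696]
boxtops 248 c [0.5037 0.3061] sz [0.0741 0.0522] a 13.8 z [0.1632 0.1682 0.1696]
low 347 c [0.5173 0.2414] sz [0.0649 0.1102] a 14.8 z [0.1271 0.1333 0.1348]
low 265 c [0.5446 0.1131] sz [0.0626 0.0452] a 11.7 z [0.1263 0.1333 0.1347]
```

```bash
python3 - <<'E'
from h import *
p=snapshot("scene"); W=pts(p)
im=cv2.cvtColor(p["img"],cv2.COLOR_RGB2BGR)[145:240,95:220]
cv2.imwrite("pics/z1.png",cv2.resize(im,None,fx=6,fy=6,interpolation=cv2.INTER_CUBIC))
R=np.array([[np.cos(.227),np.sin(.227)],[-np.sin(.227),np.cos(.227)]])
x,y,z=[W[...,i] for i in range(3)]
for c in ([0.536,0.1565],[0.504,0.306]):
    m=(abs(x-c[0])<.06)&(abs(y-c[1])<.06)&(z>0.164)&(z<0.175)
    L=(W[m][:,:2]-c)@R.T; print(m.sum(),np.round(np.percentile(L,[1,5,50,95,99],axis=0),4).tolist())
E
```

```text
265 [[-0.0364, -0.0257], [-0.0349, -0.0246], [-0.0051, -0.0032], [0.0305, 0.0225], [0.034, 0.0245]]
222 [[-0.036, -0.0253], [-0.035, -0.0241], [-0.0054, -0.0034], [0.0302, 0.0221], [0.0328, 0.0258]]
```

View pics/z1.png

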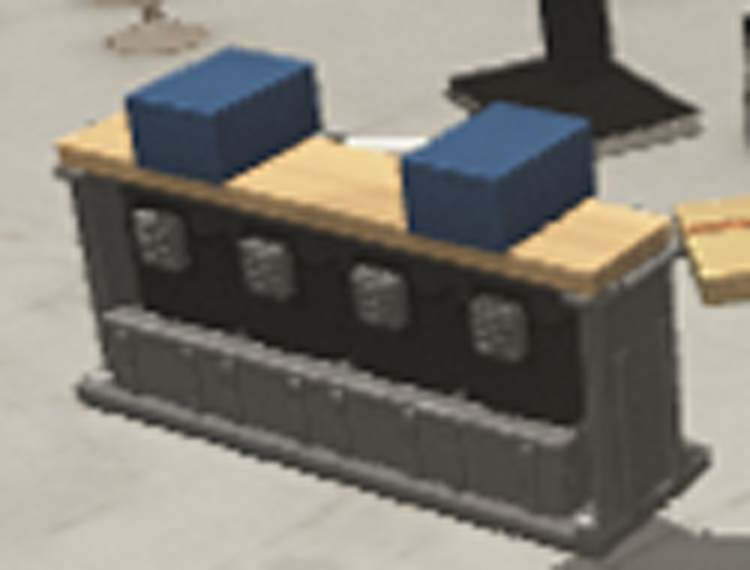

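The boxes actually lie with their long side across the board: 72 mm along carrier x and 51 mm along carrier y, unlike the listing. I'll grip them across the 51 mm, with the jaws along carrier y.

Emit:
{"method": "carry_out", "body": {"linear": [[0.01,0.03,0],[0.02,0.06,0],[0.03,0.09,-0.01],[0.042,0.125,-0.02],[0.052,0.155,-0.03],[0.058,0.172,-0.04],[0.058,0.172,-0.05],[0.058,0.172,-0.05]], "roll": [0.08,0.16,0.24,0.24,0.24,0.24,0.24,0.24], "gripper": 1.0}}

```text
clock: 8.98
tool_pos: [0.5324, 0.1541, 0.2078]
eef_rot: [-0.121, 0.993, -0.002, -0.007]
contact_force: [-0.6, -0.3, 0.6]
opening: 0.999
```

Emit:
{"method": "carry_out", "body": {"linear": [[0,0,-0.015],[0,0,-0.03],[0,0,-0.045],[0,0,-0.055],[0,0,-0.061],[0,0,-0.061]], "roll": [0,0,0,0,0,0]}}

```text
clock: 9.48
tool_pos: [0.5314, 0.1514, 0.1516]
eef_rot: [-0.12, 0.993, -0.005, -0.006]
contact_force: [-11.1, -14.4, 46.8]
opening: 1.0
```

The tips touched the lower board because I measured the descent from a lower start. Backing up a few mm and realigning.

Emit:
{"method": "carry_out", "body": {"linear": [[0,0,0.006],[0.002,0.002,0.006],[0.004,0.005,0.006],[0.004,0.005,0.006]], "roll": [0,0,0,0]}}

```text
clock: 9.82
tool_pos: [0.5356, 0.1561, 0.1571]
eef_rot: [-0.12, 0.993, -0.005, -0.006]
contact_force: [0.6, 0.6, 0.2]
opening: 1.003
```

```bash
python3 - <<'E'
from h import *
st()
p=snapshot("scene"); save(p,"a5")
im=cv2.cvtColor(p["img"],cv2.COLOR_RGB2BGR)[125:240,95:245]
cv2.imwrite("pics/z2.png",cv2.resize(im,None,fx=5,fy=5,interpolation=cv2.INTER_CUBIC))
E
```

```text
clock 9.817
tool_pos [0.536 0.156 0.157]
eef_rot [-0.12   0.993 -0.005 -0.006]
contact_force [0.553 0.559 0.194]
opening 1.003
q [ 0.101  0.88  -0.847  1.829  0.863  0.87   0.631]
```

View pics/z2.png

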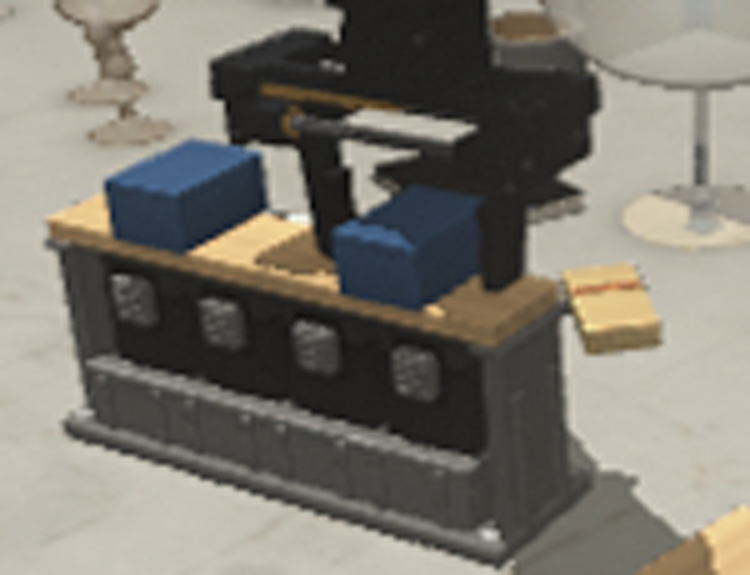

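The fingers stand on either side of box_1, at px (325,200) and (500,240), just above the board. Closing and lifting.

Emit:
{"method": "carry_out", "body": {"linear": [[0,0,-0.002],[0,0,-0.002],[0,0,-0.002],[0,0,-0.002],[0,0,-0.002],[0,0,-0.002],[0,0,-0.002],[0,0,-0.002]], "roll": [0,0,0,0,0,0,0,0], "gripper": 0.35, "grip_force": 35}}

```text
clock: 10.53
tool_pos: [0.5353, 0.156, 0.1548]
eef_rot: [-0.12, 0.993, -0.005, -0.007]
contact_force: [0.2, 0.3, -0.4]
opening: 0.581
```

Emit:
{"method": "carry_out", "body": {"linear": [[0,0,0.01],[0,0,0.03],[0,0,0.06],[0,0,0.08],[0,0,0.09]], "roll": [0,0,0,0,0]}}

```text
clock: 10.95
tool_pos: [0.536, 0.157, 0.2481]
eef_rot: [-0.12, 0.993, -0.004, -0.005]
contact_force: [0.3, -0.2, -1.0]
opening: 0.584
```

```bash
cat >> h.py <<'E'
def tray(p):
    W=pts(p); x,y,z=[W[...,i] for i in range(3)]
    best=None
    for d in cut_out(p,"tray")[:1]:
        m=d["region"]&(z>0.038)&(z<0.054)
        P=W[m]; P=P[~np.isnan(P).any(1)]
        lo,hi=np.percentile(P[:,:2],[0.5,99.5],axis=0)
        P=P[(P[:,:2]>lo).all(1)&(P[:,:2]<hi).all(1)]
        c,sz,a=cv2.minAreaRect(P[:,:2].astype(np.float32)); print("tray",round(d["confidence"],2),len(P),"c",np.round(c,4),"sz",np.round(sz,4),"a",round(a,1))
E
python3 - <<'E'
from h import *
p=snapshot("scene"); save(p,"a6"); tray(p)
p=snapshot("top"); tray(p)
E
```

```text
tray 0.72 2233 c [ 0.561  -0.2391] sz [0.2913 0.2529] a 89.4
tray 0.8 1081 c [ 0.5635 -0.2378] sz [0.2903 0.253 ] a 88.8
```

View pics/a6.png

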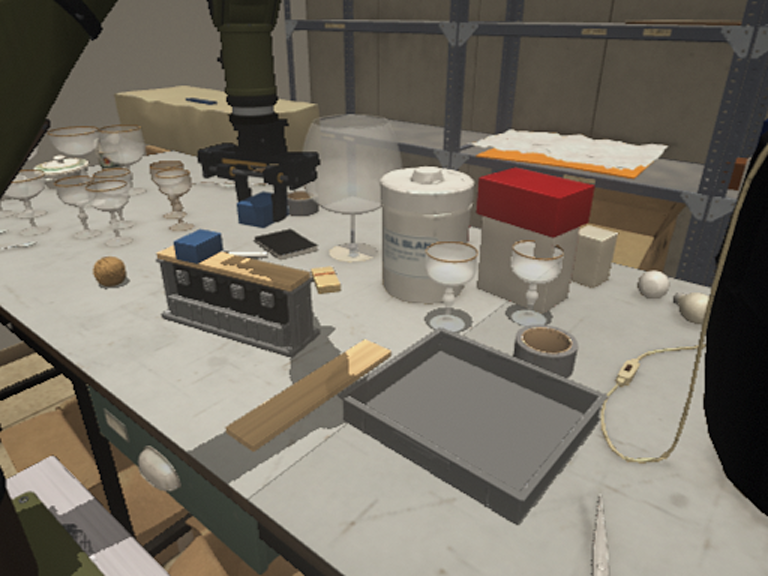

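Box_1 is held at px (258,208) and the tray is unmoved. Carrying it to the far right of the tray.

Emit:
{"method": "carry_out", "body": {"linear": [[0.006,-0.035,0],[0.012,-0.072,0],[0.02,-0.11,0],[0.028,-0.15,0],[0.036,-0.19,0],[0.044,-0.23,0],[0.052,-0.27,0],[0.06,-0.31,0]], "roll": [-0.03,-0.06,-0.09,-0.12,-0.15,-0.18,-0.22,-0.25]}}

```text
clock: 11.82
tool_pos: [0.5939, -0.1571, 0.2422]
eef_rot: [0.006, 1.0, -0.005, -0.01]
contact_force: [1.5, 0.7, -1.3]
opening: 0.582
```

Emit:
{"method": "carry_out", "body": {"linear": [[0.008,-0.04,0],[0.016,-0.08,-0.01],[0.024,-0.12,-0.03],[0.03,-0.15,-0.06],[0.032,-0.155,-0.09],[0.032,-0.155,-0.12],[0.032,-0.155,-0.12]], "roll": [0,0,0,0,0,0,0]}}

```text
clock: 12.4
tool_pos: [0.6201, -0.3127, 0.1128]
eef_rot: [0.006, 1.0, -0.003, -0.017]
contact_force: [-1.0, 0.6, -2.3]
opening: 0.581
```

```bash
python3 - <<'E'
from h import *
st()
p=snapshot("scene"); save(p,"a7"); tray(p)
E
```

```text
clock 12.4
tool_pos [ 0.62  -0.313  0.113]
eef_rot [ 0.006  1.    -0.003 -0.017]
contact_force [-0.988  0.586 -2.277]
opening 0.581
q [ 0.758  1.078 -0.81   1.389  0.836  1.068  1.341]
tray 0.61 2099 c [ 0.5614 -0.2382] sz [0.2922 0.2518] a 88.4
```

View pics/a7.png

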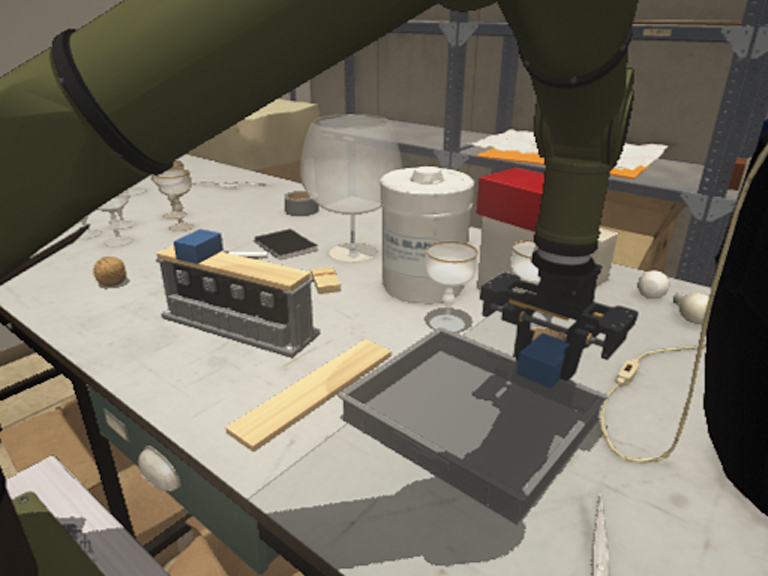

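Emit:
{"method": "carry_out", "body": {"linear": [[0.004,0,-0.02],[0.006,0,-0.04],[0.006,0,-0.055],[0.006,0,-0.068],[0.006,0,-0.076],[0.006,0,-0.08],[0.006,0,-0.082]], "roll": [0,0,0,0,0,0,0]}}

```text
clock: 13.08
tool_pos: [0.6309, -0.3109, 0.0383]
eef_rot: [0.005, 1.0, -0.004, -0.011]
contact_force: [-0.1, -1.0, -1.2]
opening: 0.585
```

Emit:
{"method": "carry_out", "body": {"linear": [[0,0,-0.004],[0,0,-0.007],[0,0,-0.009],[0,0,-0.009]], "roll": [0,0,0,0]}}

```text
clock: 13.42
tool_pos: [0.6308, -0.311, 0.0291]
eef_rot: [0.005, 1.0, -0.004, -0.012]
contact_force: [0.8, 0.4, -1.0]
opening: 0.579
```

Releasing and retreating, then heading for box_2.

Emit:
{"method": "carry_out", "body": {"linear": [[0,0,0],[0,0,0],[0,0,0],[0,0,0.005],[0,0,0.02],[0,0,0.05],[0,0,0.09],[0,0,0.13]], "roll": [0,0,0,0,0,0,0,0], "gripper": 0.75}}

```text
clock: 14.08
tool_pos: [0.6304, -0.3106, 0.1613]
eef_rot: [0.005, 1.0, -0.003, -0.012]
contact_force: [0.3, -0.3, 0.0]
opening: 0.749
```

Emit:
{"method": "carry_out", "body": {"linear": [[-0.006,0.035,0.03],[-0.012,0.07,0.06],[-0.02,0.11,0.08],[-0.028,0.15,0.09],[-0.036,0.19,0.09],[-0.044,0.23,0.09],[-0.052,0.27,0.09],[-0.06,0.31,0.09]], "roll": [0.03,0.06,0.09,0.12,0.15,0.18,0.22,0.25], "gripper": 1.0}}

```text
clock: 14.75
tool_pos: [0.572, -0.0093, 0.2532]
eef_rot: [-0.121, 0.993, -0.005, -0.01]
contact_force: [0.8, 0.7, 0.4]
opening: 1.0
```

```bash
python3 - <<'E'
from h import *
st()
p=snapshot("scene"); save(p,"a8"); tray(p); W=pts(p)
rectz(W,0.4,0.65,0.05,0.42,0.162,0.175,"boxtops")
rectz(W,0.4,0.65,0.05,0.42,0.125,0.136,"low")
rectz(W,0.46,0.67,-0.37,-0.11,0.032,0.06,"inbox")
E
```

```text
clock 14.75
tool_pos [ 0.572 -0.009  0.253]
eef_rot [-0.121  0.993 -0.005 -0.01 ]
contact_force [0.752 0.678 0.409]
opening 1.0
q [ 0.449  0.786 -0.96   1.696  0.723  1.08   1.063]
tray 0.81 2236 c [ 0.5613 -0.239 ] sz [0.2905 0.2528] a 89.1
boxtops 236 c [0.5029 0.3062] sz [0.0727 0.0512] a 12.9 z [0.1631 0.1684 0.1694]
low 936 c [0.5274 0.1924] sz [0.0631 0.2077] a 12.8 z [0.1267 0.1334 0.1348]
low 81 c [0.4682 0.3633] sz [0.0563 0.0306] a 61.0 z [0.1269 0.133  0.1343]
inbox 586 c [ 0.631  -0.3113] sz [0.0514 0.0715] a 89.5 z [0.0342 0.0412 0.0427]
```

View pics/a8.png

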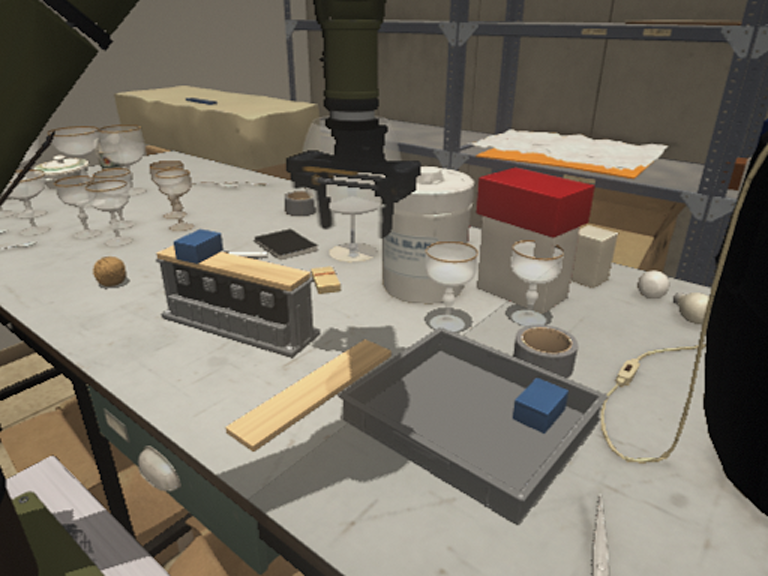

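Box_1 is in the tray at (0.631, -0.311). Now box_2 at (0.503, 0.306).

Emit:
{"method": "carry_out", "body": {"linear": [[-0.008,0.038,0],[-0.016,0.076,0],[-0.024,0.114,0],[-0.032,0.152,0],[-0.042,0.192,0],[-0.05,0.23,0],[-0.058,0.268,0],[-0.065,0.3,-0.01]], "roll": [0,0,0,0,0,0,0,0]}}

```text
clock: 15.52
tool_pos: [0.5058, 0.3022, 0.2476]
eef_rot: [-0.128, 0.992, -0.0, -0.007]
contact_force: [0.4, 1.0, 0.4]
opening: 0.999
```

Emit:
{"method": "carry_out", "body": {"linear": [[-0.002,0.01,-0.01],[-0.003,0.015,-0.02],[-0.003,0.015,-0.03],[-0.003,0.015,-0.04],[-0.003,0.015,-0.04]], "roll": [0,0,0,0,0]}}

```text
clock: 15.93
tool_pos: [0.5032, 0.3138, 0.2052]
eef_rot: [-0.127, 0.992, -0.003, -0.009]
contact_force: [0.3, -1.2, -1.4]
opening: 0.998
```

Emit:
{"method": "carry_out", "body": {"linear": [[0,-0.006,0],[0,-0.008,-0.012],[0,-0.008,-0.025],[0,-0.008,-0.038],[0,-0.008,-0.046],[0,-0.008,-0.05],[0,-0.008,-0.05]], "roll": [0,0,0,0,0,0,0]}}

```text
clock: 16.52
tool_pos: [0.5025, 0.3055, 0.1538]
eef_rot: [-0.127, 0.992, -0.003, -0.01]
contact_force: [0.4, 0.6, -0.5]
opening: 0.999
```

Emit:
{"method": "carry_out", "body": {"linear": [[0,0,0],[0,0,0],[0,0,0],[0,0,0],[0,0,0],[0,0,0],[0,0,0],[0,0,0]], "roll": [0,0,0,0,0,0,0,0], "gripper": 0.35}}

```text
clock: 17.18
tool_pos: [0.5026, 0.3059, 0.1542]
eef_rot: [-0.127, 0.992, -0.003, -0.009]
contact_force: [-0.5, -0.4, 1.5]
opening: 0.584
```

Emit:
{"method": "carry_out", "body": {"linear": [[0,0,0.01],[0,0,0.03],[0,0,0.06],[0,0,0.08],[0,0,0.09]], "roll": [0,0,0,0,0]}}

```text
clock: 17.6
tool_pos: [0.5031, 0.3068, 0.2473]
eef_rot: [-0.127, 0.992, -0.002, -0.008]
contact_force: [1.0, 0.7, -0.9]
opening: 0.579
```

Emit:
{"method": "carry_out", "body": {"linear": [[0.008,-0.035,0],[0.018,-0.072,0],[0.028,-0.11,0],[0.038,-0.15,0],[0.048,-0.188,0],[0.058,-0.226,0],[0.068,-0.264,0],[0.078,-0.302,0]], "roll": [-0.03,-0.06,-0.09,-0.12,-0.15,-0.18,-0.22,-0.26]}}

```text
clock: 18.27
tool_pos: [0.5808, 0.0024, 0.247]
eef_rot: [0.004, 1.0, -0.001, -0.009]
contact_force: [0.9, 0.0, -1.9]
opening: 0.583
```

Emit:
{"method": "carry_out", "body": {"linear": [[0.01,-0.035,0],[0.02,-0.07,-0.01],[0.03,-0.11,-0.03],[0.04,-0.15,-0.05],[0.048,-0.172,-0.08],[0.048,-0.172,-0.11],[0.048,-0.172,-0.12],[0.048,-0.172,-0.12]], "roll": [0,0,0,0,0,0,0,0]}}

```text
clock: 18.93
tool_pos: [0.6261, -0.1693, 0.1237]
eef_rot: [0.003, 1.0, -0.0, -0.012]
contact_force: [1.1, 1.0, -0.9]
opening: 0.576
```

```bash
python3 - <<'E'
from h import *
st()
p=snapshot("scene"); save(p,"a9"); tray(p); p=snapshot("top"); tray(p)
E
```

```text
clock 18.933
tool_pos [ 0.626 -0.169  0.124]
eef_rot [ 0.003  1.    -0.    -0.012]
contact_force [ 1.108  0.969 -0.872]
opening 0.576
q [ 0.587  1.011 -0.802  1.55   0.829  0.976  1.082]
tray 0.76 2180 c [ 0.5611 -0.2387] sz [0.2912 0.2524] a 89.1
tray 0.62 397 c [ 0.5428 -0.238 ] sz [0.2954 0.2068] a 86.8
```

View pics/a9.png

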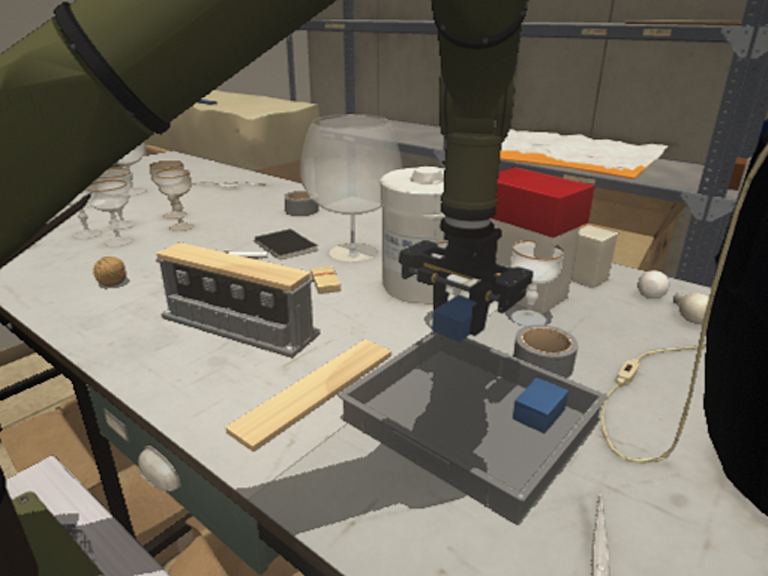

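Emit:
{"method": "carry_out", "body": {"linear": [[0.003,0,-0.02],[0.003,0,-0.04],[0.003,0,-0.06],[0.003,0,-0.075],[0.003,0,-0.086],[0.003,0,-0.091],[0.003,0,-0.094],[0.003,0,-0.094]], "roll": [0,0,0,0,0,0,0,0]}}

```text
clock: 19.8
tool_pos: [0.6334, -0.1673, 0.0354]
eef_rot: [0.002, 1.0, -0.0, -0.007]
contact_force: [-1.0, 0.6, -1.6]
opening: 0.585
```

Emit:
{"method": "carry_out", "body": {"linear": [[0,0,-0.004],[0,0,-0.006],[0,0,-0.006],[0,0,-0.006]], "roll": [0,0,0,0]}}

```text
clock: 20.13
tool_pos: [0.6335, -0.1674, 0.0297]
eef_rot: [0.002, 1.0, -0.0, -0.006]
contact_force: [-0.6, -0.4, -1.1]
opening: 0.581
```

Emit:
{"method": "carry_out", "body": {"linear": [[0,0,0],[0,0,0],[0,0,0],[0,0,0.005],[0,0,0.02],[0,0,0.05],[0,0,0.09],[0,0,0.13]], "roll": [0,0,0,0,0,0,0,0], "gripper": 0.75}}

```text
clock: 20.8
tool_pos: [0.633, -0.1671, 0.1618]
eef_rot: [0.002, 1.0, -0.0, -0.007]
contact_force: [1.0, -0.6, 0.3]
opening: 0.749
```

```bash
python3 - <<'E'
from h import *
st()
p=snapshot("scene"); tray(p); W=pts(p)
rectz(W,0.4,0.65,0.05,0.42,0.122,0.137,"low")
rectz(W,0.46,0.67,-0.37,-0.11,0.032,0.06,"inbox")
p=snapshot("top"); W=pts(p)
rectz(W,0.4,0.65,0.05,0.42,0.122,0.137,"low")
E
```

```text
clock 20.8
tool_pos [ 0.633 -0.167  0.162]
eef_rot [ 0.002  1.    -0.    -0.007]
contact_force [ 1.048 -0.559  0.258]
opening 0.749
q [ 0.592  0.968 -0.831  1.519  0.79   1.03   1.114]
tray 0.77 2347 c [ 0.5629 -0.2384] sz [0.2915 0.2548] a 88.7
low 1392 c [0.5171 0.2374] sz [0.0633 0.3021] a 12.7 z [0.1246 0.1333 0.1347]
inbox 593 c [ 0.6317 -0.3117] sz [0.051  0.0731] a 89.2 z [0.0336 0.0413 0.0428]
inbox 444 c [ 0.6337 -0.1684] sz [0.0513 0.0711] a 89.3 z [0.0337 0.0414 0.0429]
low 1614 c [0.5183 0.2389] sz [0.0638 0.3016] a 12.7 z [0.1272 0.1312 0.1345]
```

Both boxes are in the tray. Now the lower board at (0.518, 0.238), yaw 12.7°.

Emit:
{"method": "carry_out", "body": {"linear": [[-0.006,0.02,0.03],[-0.014,0.05,0.06],[-0.022,0.08,0.085],[-0.03,0.115,0.09],[-0.04,0.15,0.09],[-0.05,0.185,0.09],[-0.06,0.22,0.09],[-0.07,0.255,0.09]], "roll": [-0.08,-0.18,-0.28,-0.38,-0.48,-0.58,-0.68,-0.78], "gripper": 1.0}}

```text
clock: 21.62
tool_pos: [0.5647, 0.0892, 0.2545]
eef_rot: [0.385, 0.923, -0.0, -0.003]
contact_force: [0.3, -0.4, 0.4]
opening: 0.999
```

Emit:
{"method": "carry_out", "body": {"linear": [[-0.01,0.035,0],[-0.02,0.07,0],[-0.03,0.105,-0.01],[-0.038,0.135,-0.02],[-0.043,0.15,-0.03],[-0.045,0.15,-0.04],[-0.045,0.15,-0.05],[-0.045,0.15,-0.05]], "roll": [-0.1,-0.2,-0.3,-0.4,-0.5,-0.57,-0.57,-0.57]}}

```text
clock: 22.28
tool_pos: [0.5184, 0.2378, 0.2023]
eef_rot: [0.628, 0.778, -0.002, -0.003]
contact_force: [1.0, 0.2, -0.1]
opening: 0.998
```

```bash
python3 - <<'E'
from h import *
st()
E
```

```text
clock 22.283
tool_pos [0.518 0.238 0.202]
eef_rot [ 0.628  0.778 -0.002 -0.003]
contact_force [ 1.038  0.199 -0.057]
opening 0.998
q [-0.233  0.724 -0.474  1.775  0.448  0.757 -0.724]
```

Emit:
{"method": "carry_out", "body": {"linear": [[0,0,-0.015],[0,0,-0.03],[0,0,-0.045],[0,0,-0.055],[0,0,-0.06],[0,0,-0.06]], "roll": [0.01,0.01,0.01,0.01,0.01,0.01]}}

```text
clock: 22.78
tool_pos: [0.5183, 0.2367, 0.1414]
eef_rot: [0.624, 0.781, -0.003, -0.004]
contact_force: [-1.0, 0.4, 0.8]
opening: 1.001
```

Emit:
{"method": "carry_out", "body": {"linear": [[0,0,0],[0,0,0],[0,0,0],[0,0,0],[0,0,0],[0,0,0],[0,0,0],[0,0,0]], "roll": [0,0,0,0,0,0,0,0], "gripper": 0.4, "grip_force": 40}}

```text
clock: 23.45
tool_pos: [0.5186, 0.2369, 0.142]
eef_rot: [0.624, 0.781, -0.003, -0.003]
contact_force: [-0.3, -0.7, 6.1]
opening: 0.678
```

Emit:
{"method": "carry_out", "body": {"linear": [[0,0,0.01],[0,0,0.025],[0,0,0.045],[0,0,0.075],[0,0,0.1],[0,0,0.12]], "roll": [0,0,0,0,0,0]}}

```text
clock: 23.95
tool_pos: [0.5185, 0.2371, 0.2642]
eef_rot: [0.624, 0.781, -0.002, -0.003]
contact_force: [0.1, -0.2, -1.2]
opening: 0.678
```

```bash
python3 - <<'E'
from h import *
st()
p=snapshot("scene"); save(p,"b1"); W=pts(p)
rectz(W,0.28,0.7,-0.09,0.06,0.007,0.03,"pile")
rectz(W,0.4,0.65,0.05,0.42,0.102,0.123,"packtops")
E
```

```text
clock 23.95
tool_pos [0.518 0.237 0.264]
eef_rot [ 0.624  0.781 -0.002 -0.003]
contact_force [ 0.075 -0.246 -1.225]
opening 0.678
q [-0.2    0.648 -0.524  1.711  0.391  0.895 -0.663]
pile 2269 c [ 0.4703 -0.0181] sz [0.3005 0.0631] a 0.3 z [0.0099 0.0134 0.0149]
packtops 1356 c [0.5151 0.2361] sz [0.0641 0.3084] a 13.2 z [0.1041 0.1173 0.1215]
```

View pics/b1.png

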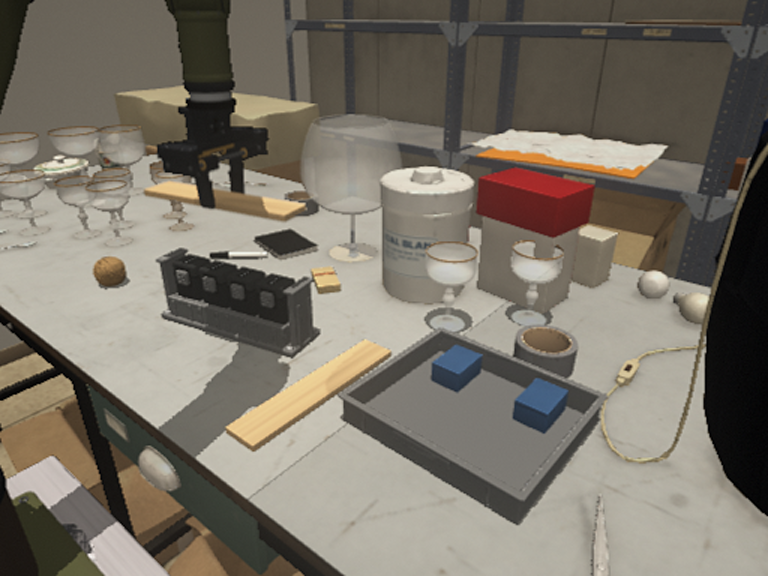

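Lower board held level; four packs are exposed and both boxes sit in the tray. Carrying the board to the pile.

Emit:
{"method": "carry_out", "body": {"linear": [[-0.004,-0.022,0.01],[-0.008,-0.044,0.015],[-0.013,-0.066,0.02],[-0.017,-0.09,0.02],[-0.021,-0.114,0.02],[-0.025,-0.138,0.02],[-0.029,-0.162,0.02],[-0.033,-0.186,0.02]], "roll": [0.1,0.2,0.31,0.42,0.53,0.64,0.75,0.86]}}

```text
clock: 24.67
tool_pos: [0.4863, 0.0511, 0.2873]
eef_rot: [0.239, 0.971, -0.0, -0.003]
contact_force: [0.9, -0.1, -2.1]
opening: 0.667
```

Emit:
{"method": "carry_out", "body": {"linear": [[-0.004,-0.022,0],[-0.008,-0.042,0],[-0.012,-0.06,-0.01],[-0.013,-0.066,-0.03],[-0.013,-0.066,-0.06],[-0.013,-0.066,-0.09],[-0.013,-0.066,-0.12],[-0.013,-0.066,-0.14]], "roll": [0.11,0.22,0.32,0.41,0.488,0.488,0.488,0.488]}}

```text
clock: 25.33
tool_pos: [0.4719, -0.0155, 0.1449]
eef_rot: [-0.003, 1.0, -0.001, -0.004]
contact_force: [0.1, -0.3, -1.3]
opening: 0.673
```

```bash
python3 - <<'E'
from h import *
st()
p=snapshot("scene"); save(p,"b2"); W=pts(p)
rectz(W,0.28,0.7,-0.09,0.06,0.1,0.17,"held")
E
```

```text
clock 25.333
tool_pos [ 0.472 -0.016  0.145]
eef_rot [-0.003  1.    -0.001 -0.004]
contact_force [ 0.114 -0.349 -1.269]
opening 0.673
q [ 0.385  0.793 -0.747  2.095  0.941  0.643  0.548]
held 2256 c [ 0.4686 -0.0174] sz [0.0922 0.3034] a 83.4 z [0.1279 0.1365 0.1562]
```

View pics/b2.png

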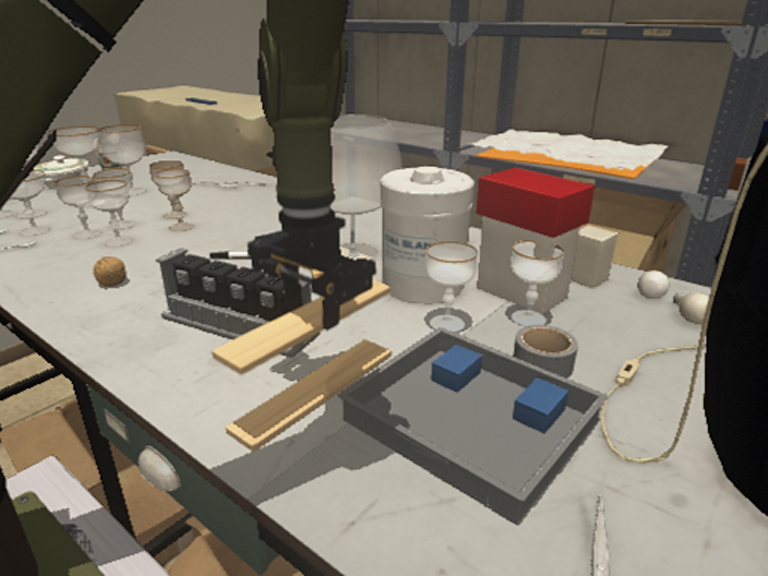

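Emit:
{"method": "carry_out", "body": {"linear": [[0,-0.001,-0.025],[0,-0.001,-0.05],[0,-0.001,-0.07],[0,-0.001,-0.088],[0,-0.001,-0.098],[0,-0.001,-0.105],[0,-0.001,-0.109],[0,-0.001,-0.109]], "roll": [0,0,0,0,0,0,0,0]}}

```text
clock: 26.05
tool_pos: [0.4708, -0.0166, 0.0341]
eef_rot: [-0.003, 1.0, -0.001, -0.006]
contact_force: [-0.9, -0.4, -1.0]
opening: 0.679
```

Emit:
{"method": "carry_out", "body": {"linear": [[0,0,-0.001],[0,0,-0.002],[0,0,-0.002]], "roll": [0,0,0]}}

```text
clock: 26.3
tool_pos: [0.4713, -0.0165, 0.0337]
eef_rot: [-0.003, 1.0, -0.002, -0.005]
contact_force: [-2.3, -0.7, 12.5]
opening: 0.675
```

Emit:
{"method": "carry_out", "body": {"linear": [[0,0,0.0005],[0,0,0.0005],[0,0,0.0005],[0,0,0.0005],[0,0,0.002],[0,0,0.01],[0,0,0.03],[0,0,0.06]], "roll": [0,0,0,0,0,0,0,0], "gripper": 0.95}}

```text
clock: 26.97
tool_pos: [0.47, -0.0166, 0.0929]
eef_rot: [-0.004, 1.0, -0.002, -0.007]
contact_force: [1.4, 0.1, 0.2]
opening: 0.948
```

Emit:
{"method": "carry_out", "body": {"linear": [[0,0,0.04],[0,0,0.08],[0,0,0.12],[0,0,0.15]], "roll": [0,0,0,0]}}

```text
clock: 27.3
tool_pos: [0.47, -0.0161, 0.2457]
eef_rot: [-0.004, 1.0, -0.001, -0.006]
contact_force: [1.1, -0.3, -0.3]
opening: 0.947
```

```bash
python3 - <<'E'
from h import *
st()
for n in ["scene","top"]:
    p=snapshot(n); save(p,"b3"+n); W=pts(p)
    rectz(W,0.28,0.7,-0.09,0.06,0.019,0.035,"pile")
    rectz(W,0.28,0.7,-0.09,0.06,0.007,0.019,"pilelow")
    tray(p)
    z=W[...,2]
    for d in cut_out(p,"pack_1")[:6]:
        r=d["region"]; w=W[r&(z>0.112)&(z<0.1195)]; 
        if len(w)>15:
            c,s,a=cv2.minAreaRect(w[:,:2].astype(np.float32)); print(round(d["confidence"],2),len(w),np.round(c,4),np.round(s,4),round(a,1))
    im=cv2.cvtColor(p["img"],cv2.COLOR_RGB2BGR); im=im[150:240,95:220] 
    cv2.imwrite("pics/z3%s.png"%n,cv2.resize(im,None,fx=6,fy=6,interpolation=cv2.INTER_CUBIC))
E
```

```text
clock 27.3
tool_pos [ 0.47  -0.016  0.246]
eef_rot [-0.004  1.    -0.001 -0.006]
contact_force [ 1.122 -0.305 -0.301]
opening 0.947
q [ 0.49   0.644 -0.898  2.     0.678  0.843  0.782]
pile 2288 c [ 0.4684 -0.0177] sz [0.3006 0.0631] a 0.2 z [0.0218 0.0253 0.0269]
pilelow 374 c [ 0.4429 -0.0471] sz [0.0092 0.2478] a 88.6 z [0.0077 0.0128 0.0183]
pilelow 31 c [ 0.5874 -0.0466] sz [0.0027 0.0287] a 89.0 z [0.0083 0.0129 0.0182]
tray 0.8 2288 c [ 0.5615 -0.2389] sz [0.2916 0.2535] a 89.2
0.73 177 [0.5268 0.1968] [0.0473 0.0648] 12.2
0.71 174 [0.5368 0.142 ] [0.0442 0.052 ] 14.3
0.71 149 [0.5106 0.26  ] [0.0436 0.0585] 14.5
0.62 136 [0.4952 0.329 ] [0.0442 0.0512] 11.5
pile none
pilelow none
tray 0.7 733 c [ 0.5623 -0.2793] sz [0.209  0.2533] a 88.7
0.81 193 [0.4991 0.3302] [0.0467 0.0529] 13.1
0.7 188 [0.5135 0.2618] [0.0454 0.0637] 15.6
0.58 201 [0.5278 0.2015] [0.046  0.0632] 14.8
```

View pics/z3scene.png

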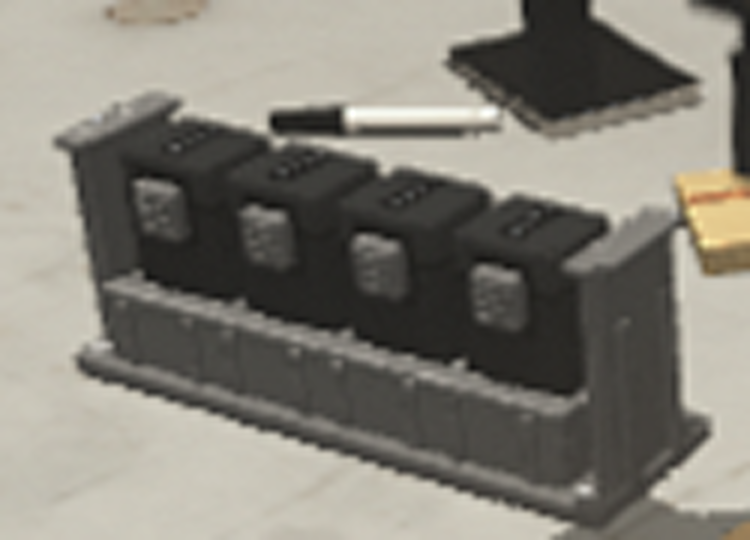

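View pics/b3scene.png

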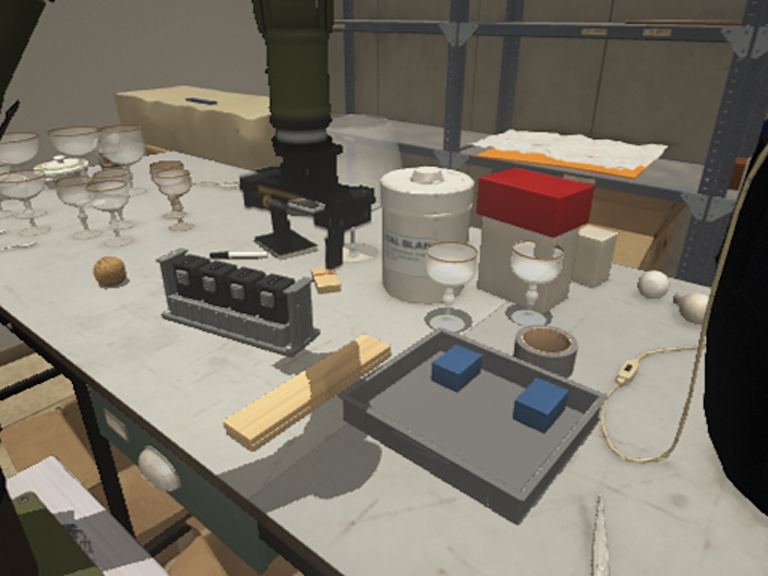

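The pile is square: top at z≈0.025, aligned with the lower board to within a few mm. Now pack_1 at about (0.538, 0.143), jaws along carrier x.

Emit:
{"method": "carry_out", "body": {"linear": [[0.006,0.014,0],[0.012,0.028,0],[0.018,0.042,0],[0.024,0.056,0],[0.03,0.07,0],[0.036,0.084,0],[0.042,0.098,0],[0.048,0.112,0]], "roll": [-0.1,-0.21,-0.32,-0.43,-0.54,-0.65,-0.76,-0.87], "gripper": 1.0, "grip_force": 50}}

```text
clock: 28.27
tool_pos: [0.5164, 0.0953, 0.2399]
eef_rot: [0.42, 0.907, 0.0, -0.01]
contact_force: [0.1, 0.1, -0.3]
opening: 0.999
```

Emit:
{"method": "carry_out", "body": {"linear": [[0.006,0.014,0],[0.012,0.028,0],[0.018,0.042,0],[0.02,0.047,-0.02],[0.02,0.047,-0.04],[0.02,0.047,-0.06],[0.02,0.047,-0.07],[0.02,0.047,-0.07]], "roll": [-0.11,-0.22,-0.32,-0.41,-0.475,-0.475,-0.475,-0.475]}}

```text
clock: 28.93
tool_pos: [0.5341, 0.1415, 0.1666]
eef_rot: [0.622, 0.783, -0.001, -0.011]
contact_force: [0.3, 0.2, -0.7]
opening: 1.001
```

```bash
python3 - <<'E'
from h import *
st()
s=status.get_state(); q=s["eef_rot"]; print("yaw",2*np.arctan2(q[1],q[0]))
p=snapshot("scene")
im=cv2.cvtColor(p["img"],cv2.COLOR_RGB2BGR)[90:240,80:240]
cv2.imwrite("pics/c1.png",cv2.resize(im,None,fx=4.5,fy=4,interpolation=cv2.INTER_CUBIC))
E
```

```text
clock 28.933
tool_pos [0.534 0.141 0.167]
eef_rot [ 0.622  0.783 -0.001 -0.011]
contact_force [ 0.348  0.195 -0.691]
opening 1.001
q [-0.083  0.754 -0.422  1.85   0.452  0.645 -0.543]
yaw 1.799834669060886
```

View pics/c1.png

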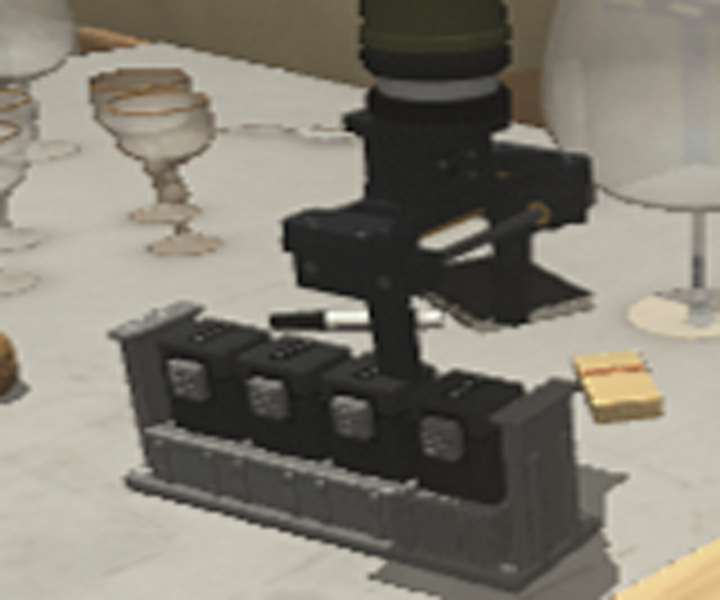

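Emit:
{"method": "carry_out", "body": {"linear": [[0.003,0.001,-0.015],[0.004,0.0015,-0.03],[0.004,0.0015,-0.045],[0.004,0.0015,-0.06],[0.004,0.0015,-0.07],[0.004,0.0015,-0.074],[0.004,0.0015,-0.074]], "roll": [0,0,0,0,0,0,0]}}

```text
clock: 29.57
tool_pos: [0.539, 0.1434, 0.0939]
eef_rot: [0.622, 0.783, 0.0, -0.011]
contact_force: [0.8, -0.0, 0.3]
opening: 1.002
```

```bash
python3 - <<'E'
from h import *
st()
for n,(a,b,c,d) in {"scene":(110,240,90,240),"top":(90,260,80,260)}.items():
    p=snapshot(n)
    im=cv2.cvtColor(p["img"],cv2.COLOR_RGB2BGR)[a:b,c:d]
    cv2.imwrite("pics/c2%s.png"%n,cv2.resize(im,None,fx=4,fy=3.5,interpolation=cv2.INTER_CUBIC))
E
```

```text
clock 29.567
tool_pos [0.539 0.143 0.094]
eef_rot [ 0.622  0.783  0.    -0.011]
contact_force [ 0.778 -0.008  0.331]
opening 1.002
q [-0.131  0.868 -0.344  1.874  0.525  0.497 -0.603]
```

View pics/c2scene.png

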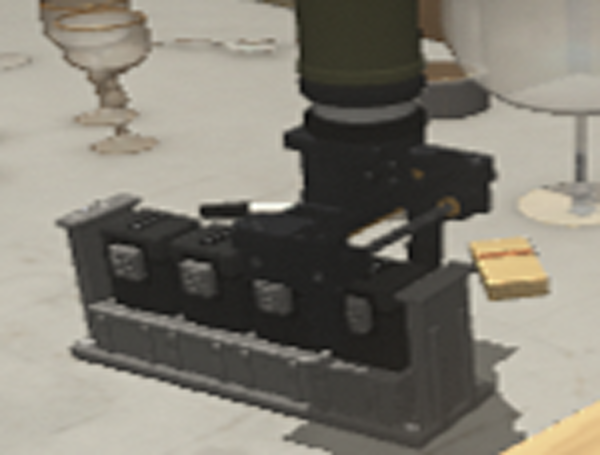

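```bash
python3 - <<'E'
from h import *
p=snapshot("scene"); T=np.linalg.inv(p["world_from_camera"])
def proj(X):
    c=T@np.append(X,1); u=p["fx"]*c[0]/c[2]+p["cx"]; v=p["fy"]*c[1]/c[2]+p["cy"]
    return np.round([(u-90)*4,(v-110)*3.5])
a=0.225; ex=np.array([np.cos(a),np.sin(a),0]); 
t=np.array([0.539,0.1434,0.0939])
print("finger inner near",proj(t-0.044*ex),"tip",proj(t-0.044*ex-[0,0,.019]),"outer",proj(t-0.0615*ex))
for i,c in enumerate([(0.5379,0.1429),(0.5236,0.2053),(0.5094,0.2677),(0.4951,0.3301)]):
    print("button",i+1,proj(np.array([*c,0.092])-0.0315*ex))
E
```

```text
finger inner near [336. 322.] tip [339. 345.] outer [318. 333.]
button 1 [348. 318.]
button 2 [268. 300.]
button 3 [192. 283.]
button 4 [120. 267.]
```

The predicted button positions agree with the picture to about 1 px. Closing on pack_1.

Emit:
{"method": "carry_out", "body": {"linear": [[0,0,-0.001],[0,0,-0.001],[0,0,-0.001],[0,0,-0.001],[0,0,-0.001],[0,0,-0.001],[0,0,-0.001],[0,0,-0.001]], "roll": [0,0,0,0,0,0,0,0], "gripper": 0.35, "grip_force": 50}}

```text
clock: 30.38
tool_pos: [0.5397, 0.1436, 0.0939]
eef_rot: [0.622, 0.783, 0.001, -0.01]
contact_force: [0.3, 0.4, -0.5]
opening: 0.519
```

Emit:
{"method": "carry_out", "body": {"linear": [[0,0,0],[0,0,0],[0,0,0],[0,0,0]], "roll": [0,0,0,0]}}

```text
clock: 30.72
tool_pos: [0.5396, 0.1436, 0.0938]
eef_rot: [0.622, 0.783, 0.001, -0.01]
contact_force: [-1.1, -0.4, -1.0]
opening: 0.521
```

The opening is 0.52, which is 46 mm, so the button is flush. Pulling straight up.

Emit:
{"method": "carry_out", "body": {"linear": [[0,0,0.005],[0,0,0.012],[0,0,0.02],[0,0,0.028],[0,0,0.036],[0,0,0.044],[0,0,0.052],[0,0,0.06]], "roll": [0,0,0,0,0,0,0,0]}}

```text
clock: 31.38
tool_pos: [0.5397, 0.1436, 0.1548]
eef_rot: [0.622, 0.783, 0.002, -0.01]
contact_force: [0.6, 0.1, -2.6]
opening: 0.524
```

Emit:
{"method": "carry_out", "body": {"linear": [[0,0,0.015],[0,0,0.035],[0,0,0.06],[0,0,0.085],[0,0,0.1],[0,0,0.11]], "roll": [0,0,0,0,0,0]}}

```text
clock: 31.88
tool_pos: [0.5402, 0.144, 0.2673]
eef_rot: [0.622, 0.783, 0.003, -0.009]
contact_force: [0.5, 0.0, -4.6]
opening: 0.514
```

```bash
python3 - <<'E'
from h import *
st()
p=snapshot("scene"); save(p,"c3"); tray(p)
p=snapshot("top"); tray(p)
E
```

```text
clock 31.883
tool_pos [0.54  0.144 0.267]
eef_rot [ 0.622  0.783  0.003 -0.009]
contact_force [ 0.495  0.017 -4.588]
opening 0.514
q [-0.031  0.626 -0.506  1.741  0.354  0.872 -0.459]
tray 0.96 2234 c [ 0.5608 -0.2389] sz [0.2913 0.253 ] a 89.4
tray 0.61 1101 c [ 0.5635 -0.2381] sz [0.29   0.2522] a 88.6
```

View pics/c3.png

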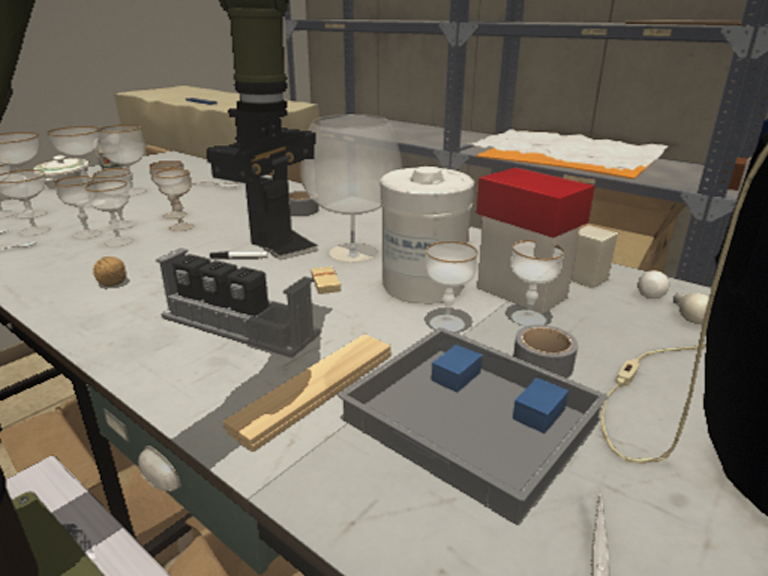

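Pack_1 is out and held at px (268,215). Carrying it to the front-right slot of the tray.

Emit:
{"method": "carry_out", "body": {"linear": [[-0.002,-0.03,0],[-0.005,-0.065,0],[-0.008,-0.1,0],[-0.011,-0.14,0],[-0.014,-0.18,0],[-0.017,-0.22,0],[-0.02,-0.26,0],[-0.023,-0.3,0]], "roll": [-0.03,-0.06,-0.09,-0.12,-0.15,-0.18,-0.21,-0.24]}}

```text
clock: 32.75
tool_pos: [0.5147, -0.1586, 0.2627]
eef_rot: [0.711, 0.703, 0.001, -0.012]
contact_force: [0.8, -0.2, -2.8]
opening: 0.517
```

Emit:
{"method": "carry_out", "body": {"linear": [[-0.003,-0.035,0],[-0.006,-0.07,0],[-0.009,-0.11,0],[-0.011,-0.145,-0.01],[-0.012,-0.17,-0.03],[-0.012,-0.178,-0.06],[-0.012,-0.178,-0.08],[-0.012,-0.178,-0.08]], "roll": [0,0,0,0,0,0,0,0]}}

```text
clock: 33.42
tool_pos: [0.4984, -0.3361, 0.1767]
eef_rot: [0.712, 0.702, -0.001, -0.017]
contact_force: [-1.6, -0.1, -3.6]
opening: 0.517
```

```bash
python3 - <<'E'
from h import *
st()
s=status.get_state(); q=s["eef_rot"]; print("yaw",2*np.arctan2(q[1],q[0]))
p=snapshot("scene"); save(p,"c4"); tray(p)
p=snapshot("top"); tray(p)
E
```

```text
clock 33.417
tool_pos [ 0.498 -0.336  0.177]
eef_rot [ 0.712  0.702 -0.001 -0.017]
contact_force [-1.601 -0.124 -3.606]
opening 0.517
q [ 0.755  0.797 -0.422  1.675  0.409  0.792  0.132]
yaw 1.5567271742782383
tray 0.75 1934 c [ 0.5613 -0.2387] sz [0.2913 0.2527] a 89.2
tray 0.76 501 c [ 0.565  -0.1864] sz [0.1873 0.2506] a 88.7
```

View pics/c4.png

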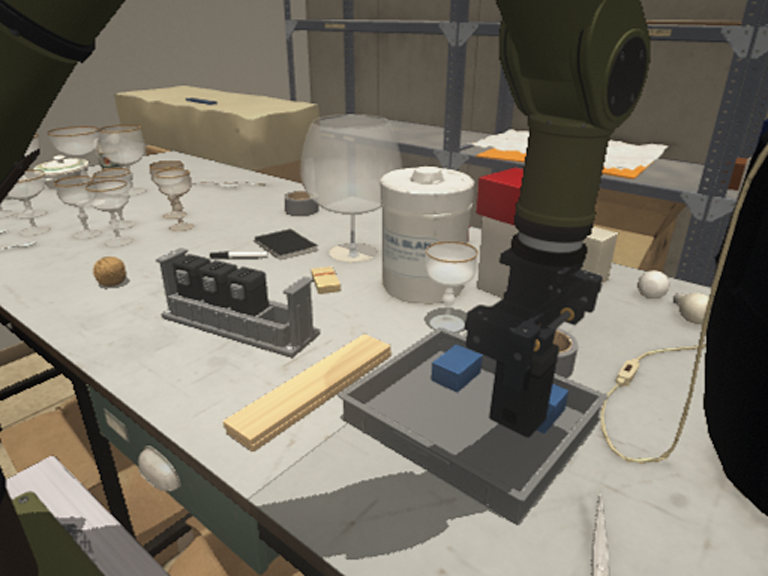

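Emit:
{"method": "carry_out", "body": {"linear": [[0.003,0.001,-0.015],[0.006,0.002,-0.03],[0.006,0.002,-0.045],[0.006,0.002,-0.06],[0.006,0.002,-0.072],[0.006,0.002,-0.08],[0.006,0.002,-0.083],[0.006,0.002,-0.083]], "roll": [0,0,0,0,0,0,0,0]}}

```text
clock: 34.28
tool_pos: [0.5099, -0.3338, 0.1007]
eef_rot: [0.711, 0.703, 0.002, -0.011]
contact_force: [0.2, 0.4, -3.0]
opening: 0.519
```

Emit:
{"method": "carry_out", "body": {"linear": [[-0.003,0,-0.004],[-0.003,0,-0.008],[-0.003,0,-0.011],[-0.003,0,-0.012],[-0.003,0,-0.012]], "roll": [0,0,0,0,0]}}

```text
clock: 34.7
tool_pos: [0.5069, -0.3338, 0.0885]
eef_rot: [0.711, 0.703, 0.002, -0.011]
contact_force: [0.8, 0.4, -3.6]
opening: 0.516
```

Emit:
{"method": "carry_out", "body": {"linear": [[0,0,-0.001],[0,0,-0.002],[0,0,-0.002]], "roll": [0,0,0]}}

```text
clock: 34.95
tool_pos: [0.5071, -0.3338, 0.0869]
eef_rot: [0.711, 0.703, 0.002, -0.011]
contact_force: [-1.0, -0.2, -0.7]
opening: 0.522
```

Contact with the tray floor (the force fell away). Releasing.

Emit:
{"method": "carry_out", "body": {"linear": [[0,0,0],[0,0,0],[0,0,0],[0,0,0],[0,0,0.005],[0,0,0.02],[0,0,0.04],[0,0,0.07]], "roll": [0,0,0,0,0,0,0,0], "gripper": 0.85}}

```text
clock: 35.62
tool_pos: [0.5059, -0.3332, 0.1563]
eef_rot: [0.711, 0.703, 0.001, -0.013]
contact_force: [-0.9, -0.6, -0.6]
opening: 0.852
```

Emit:
{"method": "carry_out", "body": {"linear": [[0,0,0.035],[0,0,0.07],[0,0,0.1]], "roll": [0,0,0]}}

```text
clock: 35.87
tool_pos: [0.5063, -0.3332, 0.2592]
eef_rot: [0.711, 0.703, 0.002, -0.012]
contact_force: [-0.5, 0.3, -0.2]
opening: 0.85
```

```bash
python3 - <<'E'
from h import *
st()
p=snapshot("scene"); save(p,"c5"); tray(p); W=pts(p)
rectz(W,0.44,0.68,-0.38,-0.1,0.1,0.12,"standing")
E
```

```text
clock 35.867
tool_pos [ 0.506 -0.333  0.259]
eef_rot [ 0.711  0.703  0.002 -0.012]
contact_force [-0.496  0.268 -0.226]
opening 0.85
q [ 0.771  0.7   -0.47   1.594  0.35   0.955  0.177]
tray 0.58 2283 c [ 0.5618 -0.2389] sz [0.2917 0.2546] a 89.4
standing 626 c [ 0.51   -0.3337] sz [0.0533 0.0489] a 88.7 z [0.1019 0.1109 0.1125]
```

View pics/c5.png

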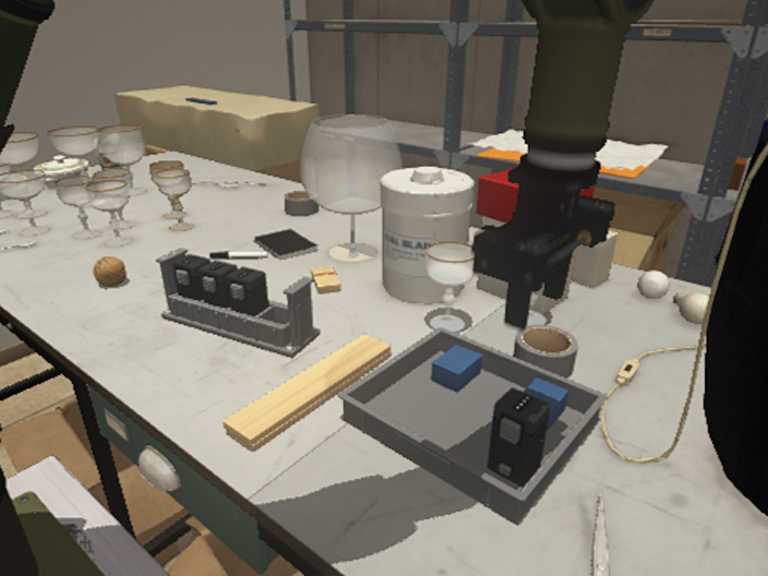

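Pack_1 stands upright in the tray at px (518,430). Going for pack_2.

Emit:
{"method": "carry_out", "body": {"linear": [[0.002,0.035,0],[0.004,0.075,0],[0.006,0.115,0],[0.008,0.155,0],[0.01,0.195,0],[0.011,0.235,0],[0.012,0.275,0],[0.013,0.315,0]], "roll": [0.03,0.06,0.09,0.12,0.15,0.18,0.21,0.24], "gripper": 1.0}}

```text
clock: 36.63
tool_pos: [0.5215, -0.0174, 0.2622]
eef_rot: [0.621, 0.784, 0.002, -0.008]
contact_force: [0.6, -0.1, 0.7]
opening: 1.001
```

Emit:
{"method": "carry_out", "body": {"linear": [[0.001,0.04,0],[0.002,0.08,0],[0.003,0.12,0],[0.004,0.16,-0.01],[0.005,0.195,-0.025],[0.006,0.217,-0.05],[0.006,0.22,-0.08],[0.006,0.22,-0.09]], "roll": [0,0,0,0,0,0,0,0]}}

```text
clock: 37.3
tool_pos: [0.5251, 0.2041, 0.1689]
eef_rot: [0.619, 0.785, 0.0, -0.009]
contact_force: [-0.5, -1.0, -1.0]
opening: 1.001
```

```bash
python3 - <<'E'
from h import *
s=status.get_state(); q=s["eef_rot"]; print("yaw",2*np.arctan2(q[1],q[0]),s["tool_pos"],s["eef_rot"])
E
```

```text
yaw 1.8057689654398414 [0.52507186 0.2041191  0.1688891 ] [ 6.19321154e-01  7.85082776e-01  3.94536285e-05 -9.29200791e-03]
```

Emit:
{"method": "carry_out", "body": {"linear": [[0,0.001,-0.015],[0,0.002,-0.03],[0,0.002,-0.045],[0,0.002,-0.06],[0,0.002,-0.07],[0,0.002,-0.076],[0,0.002,-0.076]], "roll": [-0.007,-0.007,-0.007,-0.007,-0.007,-0.007,-0.007]}}

```text
clock: 37.88
tool_pos: [0.5247, 0.2051, 0.0921]
eef_rot: [0.622, 0.783, -0.001, -0.009]
contact_force: [-0.4, -0.2, -0.0]
opening: 1.001
```

Emit:
{"method": "carry_out", "body": {"linear": [[0,0,0],[0,0,0],[0,0,0],[0,0,0],[0,0,0],[0,0,0],[0,0,0],[0,0,0]], "roll": [0,0,0,0,0,0,0,0], "gripper": 0.35, "grip_force": 50}}

```text
clock: 38.55
tool_pos: [0.5252, 0.2052, 0.0923]
eef_rot: [0.622, 0.783, -0.0, -0.009]
contact_force: [-0.6, 1.1, 0.5]
opening: 0.521
```

Emit:
{"method": "carry_out", "body": {"linear": [[0,0,0],[0,0,0],[0,0,0]], "roll": [0,0,0]}}

```text
clock: 38.8
tool_pos: [0.5252, 0.2053, 0.0923]
eef_rot: [0.622, 0.783, -0.0, -0.009]
contact_force: [-0.8, 0.1, 0.3]
opening: 0.517
```

Emit:
{"method": "carry_out", "body": {"linear": [[0,0,0.005],[0,0,0.012],[0,0,0.02],[0,0,0.028],[0,0,0.036],[0,0,0.044],[0,0,0.052],[0,0,0.06]], "roll": [0,0,0,0,0,0,0,0]}}

```text
clock: 39.47
tool_pos: [0.5246, 0.205, 0.1531]
eef_rot: [0.622, 0.783, -0.001, -0.009]
contact_force: [0.4, -0.4, -3.7]
opening: 0.524
```

Emit:
{"method": "carry_out", "body": {"linear": [[0,0,0.015],[0,0,0.035],[0,0,0.06],[0,0,0.085],[0,0,0.1],[0,0,0.11]], "roll": [0,0,0,0,0,0]}}

```text
clock: 39.97
tool_pos: [0.5247, 0.2054, 0.2655]
eef_rot: [0.622, 0.783, 0.0, -0.009]
contact_force: [0.5, 0.2, -3.8]
opening: 0.518
```

```bash
python3 - <<'E'
from h import *
p=snapshot("scene"); save(p,"d1"); tray(p); W=pts(p)
rectz(W,0.44,0.68,-0.38,-0.1,0.1,0.12,"standing")
p=snapshot("top"); tray(p)
E
```

```text
tray 0.64 2286 c [ 0.5627 -0.2384] sz [0.2914 0.2534] a 88.5
standing 621 c [ 0.5091 -0.3337] sz [0.0527 0.047 ] a 88.5 z [0.1024 0.1109 0.1125]
tray 0.61 1035 c [ 0.5626 -0.2382] sz [0.2904 0.2517] a 88.9
```

View pics/d1.png

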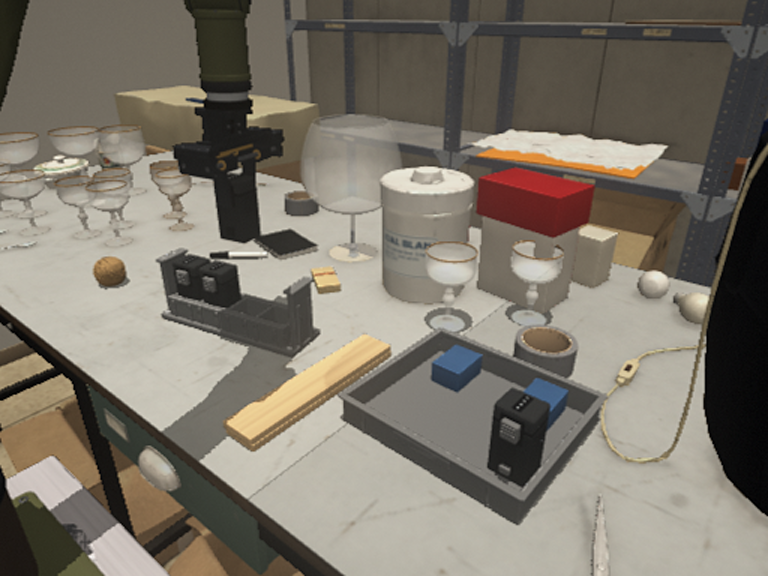

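Pack_2 is out. Carrying it to slot y=-0.268.

Emit:
{"method": "carry_out", "body": {"linear": [[-0.001,-0.03,0],[-0.003,-0.065,0],[-0.004,-0.1,0],[-0.005,-0.14,0],[-0.006,-0.18,0],[-0.007,-0.22,0],[-0.008,-0.26,0],[-0.009,-0.3,0]], "roll": [-0.03,-0.06,-0.09,-0.12,-0.15,-0.18,-0.21,-0.24]}}

```text
clock: 40.83
tool_pos: [0.5136, -0.0974, 0.2611]
eef_rot: [0.712, 0.702, -0.002, -0.011]
contact_force: [1.7, -0.7, -4.1]
opening: 0.517
```

Emit:
{"method": "carry_out", "body": {"linear": [[-0.002,-0.035,0],[-0.003,-0.07,0],[-0.005,-0.11,0],[-0.007,-0.145,-0.01],[-0.007,-0.168,-0.03],[-0.007,-0.174,-0.05],[-0.007,-0.174,-0.06],[-0.007,-0.174,-0.06]], "roll": [0,0,0,0,0,0,0,0]}}

```text
clock: 41.5
tool_pos: [0.5041, -0.2702, 0.1975]
eef_rot: [0.712, 0.702, -0.003, -0.015]
contact_force: [-0.0, 0.3, -4.1]
opening: 0.522
```

```bash
python3 - <<'E'
from h import *
s=status.get_state(); q=s["eef_rot"]; print("yaw",2*np.arctan2(q[1],q[0]))
p=snapshot("scene"); save(p,"d2"); tray(p)
E
```

```text
yaw 1.5569741029773718
tray 0.55 2059 c [ 0.5607 -0.2387] sz [0.2923 0.2525] a 89.3
```

View pics/d2.png

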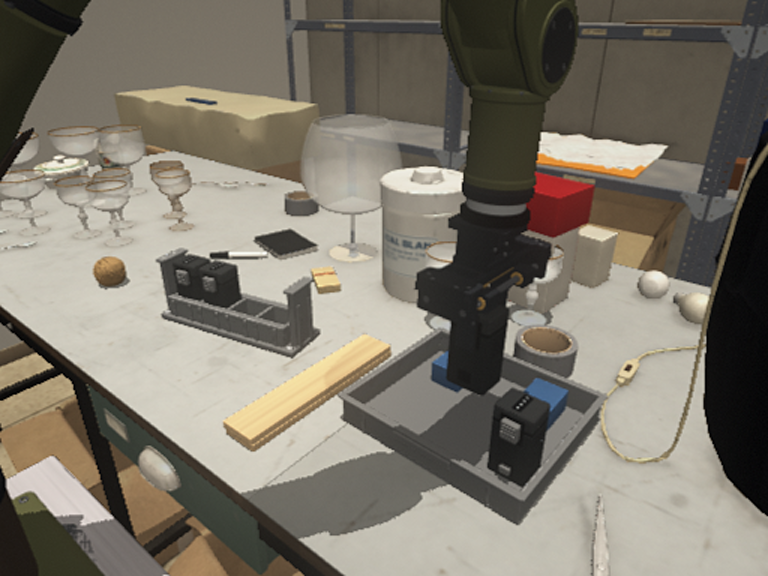

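Emit:
{"method": "carry_out", "body": {"linear": [[0.001,0.003,-0.02],[0.001,0.004,-0.04],[0.001,0.004,-0.06],[0.001,0.004,-0.075],[0.001,0.004,-0.085],[0.001,0.004,-0.093],[0.001,0.004,-0.098],[0.001,0.004,-0.1]], "roll": [0,0,0,0,0,0,0,0]}}

```text
clock: 42.27
tool_pos: [0.5083, -0.2649, 0.1008]
eef_rot: [0.711, 0.703, -0.001, -0.012]
contact_force: [-0.4, 0.7, -4.4]
opening: 0.518
```

Emit:
{"method": "carry_out", "body": {"linear": [[-0.001,-0.002,-0.004],[-0.001,-0.003,-0.008],[-0.001,-0.003,-0.012],[-0.001,-0.003,-0.014],[-0.001,-0.003,-0.015],[-0.001,-0.003,-0.015]], "roll": [0,0,0,0,0,0]}}

```text
clock: 42.77
tool_pos: [0.5073, -0.2678, 0.0856]
eef_rot: [0.711, 0.703, -0.001, -0.012]
contact_force: [0.3, 0.1, -3.5]
opening: 0.516
```

Emit:
{"method": "carry_out", "body": {"linear": [[0,0,-0.001],[0,0,-0.0015],[0,0,-0.0015]], "roll": [0,0,0]}}

```text
clock: 43.02
tool_pos: [0.5074, -0.2678, 0.0854]
eef_rot: [0.711, 0.703, -0.001, -0.012]
contact_force: [-2.7, -0.1, 5.3]
opening: 0.522
```

Emit:
{"method": "carry_out", "body": {"linear": [[0,0,0],[0,0,0],[0,0,0],[0,0,0],[0,0,0.005],[0,0,0.02],[0,0,0.04],[0,0,0.07]], "roll": [0,0,0,0,0,0,0,0], "gripper": 0.85}}

```text
clock: 43.68
tool_pos: [0.5063, -0.2673, 0.1548]
eef_rot: [0.711, 0.704, -0.002, -0.013]
contact_force: [1.2, -0.3, -0.3]
opening: 0.849
```

Emit:
{"method": "carry_out", "body": {"linear": [[0,0,0.035],[0,0,0.07],[0,0,0.1]], "roll": [0,0,0]}}

```text
clock: 43.93
tool_pos: [0.5065, -0.2672, 0.2575]
eef_rot: [0.71, 0.704, -0.001, -0.013]
contact_force: [0.5, -0.6, 0.0]
opening: 0.845
```

```bash
python3 - <<'E'
from h import *
p=snapshot("scene"); save(p,"d3"); tray(p); W=pts(p)
rectz(W,0.44,0.68,-0.38,-0.1,0.1,0.12,"standing")
E
```

```text
tray 0.79 2183 c [ 0.5606 -0.2391] sz [0.2902 0.2519] a 89.2
standing 618 c [ 0.5088 -0.3338] sz [0.0531 0.0456] a 88.8 z [0.1021 0.1109 0.1124]
standing 540 c [ 0.5096 -0.2672] sz [0.0533 0.0474] a 89.8 z [0.1022 0.1108 0.1124]
```

View pics/d3.png

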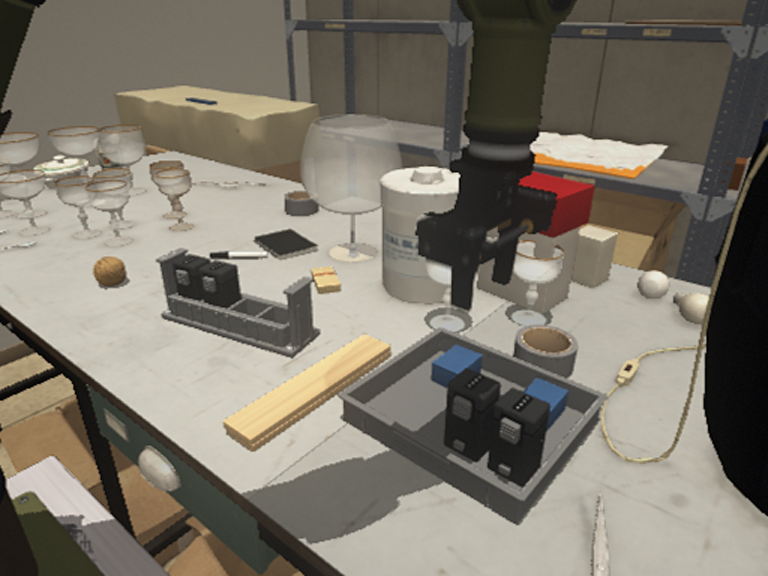

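Two packs stand in the tray. Next is pack_3 at about (0.5105, 0.268).

Emit:
{"method": "carry_out", "body": {"linear": [[0.002,0.035,0],[0.003,0.075,0],[0.004,0.115,0],[0.005,0.155,0],[0.006,0.195,0],[0.007,0.235,0],[0.007,0.275,0],[0.007,0.315,0]], "roll": [0.03,0.06,0.09,0.12,0.15,0.18,0.21,0.24], "gripper": 1.0}}

```text
clock: 44.7
tool_pos: [0.5158, 0.0488, 0.2601]
eef_rot: [0.621, 0.784, -0.001, -0.009]
contact_force: [0.5, -0.2, 0.0]
opening: 1.002
```

Emit:
{"method": "carry_out", "body": {"linear": [[-0.001,0.04,0],[-0.002,0.08,0],[-0.003,0.12,0],[-0.004,0.16,-0.01],[-0.004,0.195,-0.025],[-0.004,0.217,-0.05],[-0.004,0.22,-0.08],[-0.004,0.22,-0.09]], "roll": [0,0,0,0,0,0,0,0]}}

```text
clock: 45.37
tool_pos: [0.5092, 0.2699, 0.1665]
eef_rot: [0.619, 0.785, -0.003, -0.01]
contact_force: [-0.1, -0.9, -0.2]
opening: 0.999
```

```bash
python3 - <<'E'
from h import *
s=status.get_state(); q=s["eef_rot"]; print("yaw",2*np.arctan2(q[1],q[0]),s["tool_pos"],s["eef_rot"])
E
```

```text
yaw 1.806188087718303 [0.50917271 0.26994415 0.16647379] [ 0.61914962  0.78520368 -0.00318563 -0.0099388 ]
```

Emit:
{"method": "carry_out", "body": {"linear": [[0.001,-0.001,-0.015],[0.001,-0.002,-0.03],[0.001,-0.002,-0.045],[0.001,-0.002,-0.06],[0.001,-0.002,-0.07],[0.001,-0.002,-0.074],[0.001,-0.002,-0.074]], "roll": [-0.007,-0.007,-0.007,-0.007,-0.007,-0.007,-0.007]}}

```text
clock: 45.95
tool_pos: [0.51, 0.267, 0.0919]
eef_rot: [0.622, 0.783, -0.004, -0.01]
contact_force: [0.8, 0.1, -0.1]
opening: 0.999
```

Emit:
{"method": "carry_out", "body": {"linear": [[0,0,0],[0,0,0],[0,0,0],[0,0,0],[0,0,0],[0,0,0],[0,0,0],[0,0,0]], "roll": [0,0,0,0,0,0,0,0], "gripper": 0.35, "grip_force": 50}}

```text
clock: 46.62
tool_pos: [0.5112, 0.2673, 0.0922]
eef_rot: [0.622, 0.783, -0.003, -0.009]
contact_force: [2.4, -0.0, 1.1]
opening: 0.521
```

Emit:
{"method": "carry_out", "body": {"linear": [[0,0,0],[0,0,0],[0,0,0]], "roll": [0,0,0]}}

```text
clock: 46.87
tool_pos: [0.5112, 0.2673, 0.0922]
eef_rot: [0.622, 0.783, -0.003, -0.009]
contact_force: [1.7, 0.4, 0.3]
opening: 0.516
```

Emit:
{"method": "carry_out", "body": {"linear": [[0,0,0.005],[0,0,0.012],[0,0,0.02],[0,0,0.028],[0,0,0.036],[0,0,0.044],[0,0,0.052],[0,0,0.06]], "roll": [0,0,0,0,0,0,0,0]}}

```text
clock: 47.53
tool_pos: [0.5103, 0.267, 0.153]
eef_rot: [0.622, 0.783, -0.004, -0.01]
contact_force: [-0.1, 1.0, -5.5]
opening: 0.519
```

Emit:
{"method": "carry_out", "body": {"linear": [[0,0,0.015],[0,0,0.035],[0,0,0.06],[0,0,0.085],[0,0,0.1],[0,0,0.11]], "roll": [0,0,0,0,0,0]}}

```text
clock: 48.03
tool_pos: [0.5101, 0.2674, 0.2654]
eef_rot: [0.622, 0.783, -0.003, -0.01]
contact_force: [-0.7, 0.2, -5.4]
opening: 0.517
```

```bash
python3 - <<'E'
from h import *
p=snapshot("scene"); save(p,"e1"); tray(p); W=pts(p)
rectz(W,0.44,0.68,-0.38,-0.1,0.1,0.12,"standing")
E
```

```text
tray 0.67 2304 c [ 0.562  -0.2387] sz [0.2907 0.254 ] a 88.9
standing 626 c [ 0.5091 -0.334 ] sz [0.0472 0.0535] a 1.3 z [0.1022 0.1109 0.1126]
standing 521 c [ 0.5109 -0.267 ] sz [0.0531 0.0503] a 89.3 z [0.1028 0.1109 0.1125]
```

View pics/e1.png

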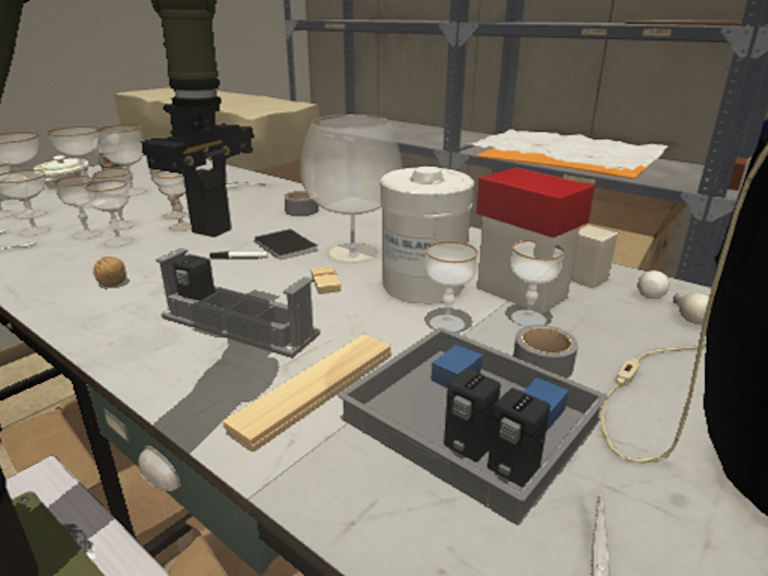

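Pack_3 is held; carrying it to slot y=-0.202.

Emit:
{"method": "carry_out", "body": {"linear": [[0.001,-0.03,0],[0.002,-0.065,0],[0.003,-0.1,0],[0.004,-0.14,0],[0.004,-0.18,0],[0.004,-0.22,0],[0.004,-0.26,0],[0.003,-0.3,0]], "roll": [-0.03,-0.06,-0.09,-0.12,-0.15,-0.18,-0.21,-0.24]}}

```text
clock: 48.8
tool_pos: [0.5122, -0.0345, 0.2635]
eef_rot: [0.712, 0.702, -0.002, -0.011]
contact_force: [0.9, -0.5, -5.0]
opening: 0.518
```

Emit:
{"method": "carry_out", "body": {"linear": [[-0.001,-0.035,0],[-0.002,-0.07,0],[-0.003,-0.11,0],[-0.004,-0.14,-0.01],[-0.005,-0.163,-0.03],[-0.005,-0.168,-0.05],[-0.005,-0.168,-0.06],[-0.005,-0.168,-0.06]], "roll": [0,0,0,0,0,0,0,0]}}

```text
clock: 49.47
tool_pos: [0.5047, -0.2016, 0.2004]
eef_rot: [0.712, 0.702, -0.004, -0.014]
contact_force: [0.3, 0.8, -5.1]
opening: 0.523
```

```bash
python3 - <<'E'
from h import *
s=status.get_state(); q=s["eef_rot"]; print("yaw",2*np.arctan2(q[1],q[0]))
p=snapshot("scene"); save(p,"e2"); tray(p); W=pts(p)
rectz(W,0.44,0.68,-0.38,-0.23,0.1,0.115,"standing")
E
```

```text
yaw 1.5578225476155771
tray 0.95 2082 c [ 0.5618 -0.2386] sz [0.291  0.2526] a 88.7
standing 619 c [ 0.5093 -0.3339] sz [0.0535 0.0479] a 88.2 z [0.1024 0.1109 0.1125]
standing 544 c [ 0.5098 -0.2672] sz [0.0537 0.0468] a 88.4 z [0.1018 0.1108 0.1125]
```

View pics/e2.png

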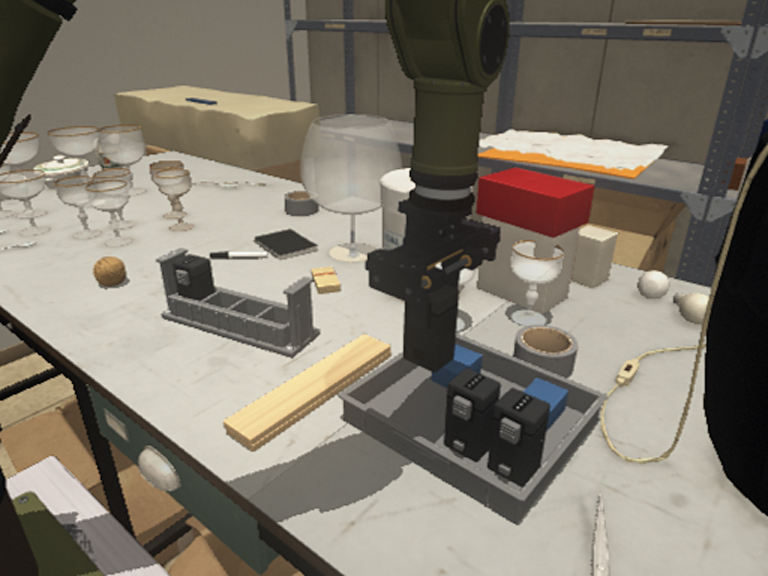

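Emit:
{"method": "carry_out", "body": {"linear": [[0,0,-0.02],[0,0,-0.04],[0,0,-0.06],[0,0,-0.075],[0,0,-0.085],[0,0,-0.093],[0,0,-0.098],[0,0,-0.1]], "roll": [0,0,0,0,0,0,0,0]}}

```text
clock: 50.23
tool_pos: [0.5078, -0.2001, 0.1033]
eef_rot: [0.71, 0.704, -0.002, -0.011]
contact_force: [0.6, 0.3, -5.3]
opening: 0.518
```

Emit:
{"method": "carry_out", "body": {"linear": [[0,-0.001,-0.005],[0,-0.001,-0.01],[0,-0.001,-0.014],[0,-0.001,-0.017],[0,-0.001,-0.0185],[0,-0.001,-0.0185]], "roll": [0,0,0,0,0,0]}}

```text
clock: 50.73
tool_pos: [0.5077, -0.2011, 0.0853]
eef_rot: [0.71, 0.704, -0.002, -0.011]
contact_force: [-1.3, 0.4, -0.2]
opening: 0.518
```

Emit:
{"method": "carry_out", "body": {"linear": [[0,0,0],[0,0,0],[0,0,0],[0,0,0],[0,0,0.005],[0,0,0.02],[0,0,0.04],[0,0,0.07]], "roll": [0,0,0,0,0,0,0,0], "gripper": 0.85}}

```text
clock: 51.4
tool_pos: [0.5068, -0.2007, 0.155]
eef_rot: [0.71, 0.704, -0.003, -0.013]
contact_force: [0.2, -0.2, -0.3]
opening: 0.852
```

Emit:
{"method": "carry_out", "body": {"linear": [[0,0,0.035],[0,0,0.07],[0,0,0.1]], "roll": [0,0,0]}}

```text
clock: 51.65
tool_pos: [0.5072, -0.2005, 0.2578]
eef_rot: [0.71, 0.704, -0.002, -0.012]
contact_force: [0.7, -0.3, -0.1]
opening: 0.851
```

```bash
python3 - <<'E'
from h import *
p=snapshot("scene"); save(p,"e3"); tray(p); W=pts(p)
rectz(W,0.44,0.68,-0.25,-0.1,0.1,0.12,"standing")
E
```

```text
tray 0.63 2306 c [ 0.5613 -0.2385] sz [0.2911 0.2528] a 88.9
standing 472 c [ 0.5083 -0.1994] sz [0.0474 0.0544] a 1.4 z [0.1022 0.1108 0.1125]
standing 75 c [ 0.5086 -0.245 ] sz [0.0415 0.0098] a 0.4 z [0.1029 0.111  0.1127]
```

View pics/e3.png

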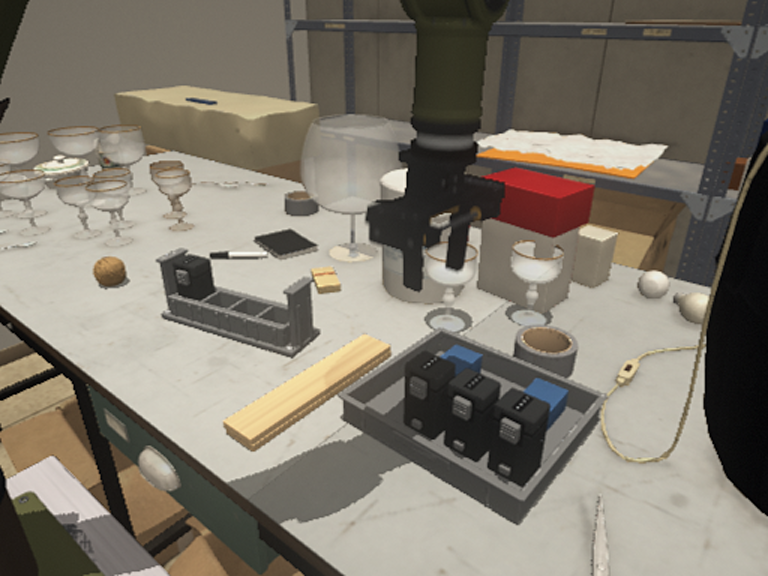

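Three in the tray. Now pack_4 at about (0.4965, 0.330).

Emit:
{"method": "carry_out", "body": {"linear": [[0.002,0.035,0],[0.003,0.075,0],[0.003,0.115,0],[0.003,0.155,0],[0.003,0.195,0],[0.003,0.235,0],[0.002,0.275,0],[0.001,0.315,0]], "roll": [0.03,0.06,0.09,0.12,0.15,0.18,0.21,0.235], "gripper": 1.0}}

```text
clock: 52.42
tool_pos: [0.5105, 0.1158, 0.2599]
eef_rot: [0.622, 0.783, -0.001, -0.008]
contact_force: [1.4, 0.0, 0.4]
opening: 1.003
```

Emit:
{"method": "carry_out", "body": {"linear": [[-0.002,0.04,0],[-0.004,0.08,0],[-0.006,0.12,0],[-0.008,0.16,-0.01],[-0.01,0.19,-0.025],[-0.012,0.212,-0.05],[-0.012,0.214,-0.08],[-0.012,0.214,-0.09]], "roll": [0,0,0,0,0,0,0,0]}}

```text
clock: 53.08
tool_pos: [0.4956, 0.3304, 0.1659]
eef_rot: [0.621, 0.784, -0.004, -0.009]
contact_force: [-0.5, -0.5, 0.6]
opening: 1.001
```

```bash
python3 - <<'E'
from h import *
s=status.get_state(); q=s["eef_rot"]; print("yaw",2*np.arctan2(q[1],q[0]),s["tool_pos"],s["eef_rot"])
E
```

```text
yaw 1.8018941448470804 [0.49564652 0.330431   0.16591155] [ 0.62083757  0.78387707 -0.00375602 -0.00912992]
```

Emit:
{"method": "carry_out", "body": {"linear": [[0.001,0,-0.015],[0.001,0,-0.03],[0.001,0,-0.045],[0.001,0,-0.06],[0.001,0,-0.07],[0.001,0,-0.0735],[0.001,0,-0.0735]], "roll": [-0.004,-0.004,-0.004,-0.004,-0.004,-0.004,-0.004]}}

```text
clock: 53.67
tool_pos: [0.4966, 0.3294, 0.0919]
eef_rot: [0.623, 0.782, -0.005, -0.009]
contact_force: [-0.7, 0.3, 0.0]
opening: 0.999
```

Emit:
{"method": "carry_out", "body": {"linear": [[0,0,0],[0,0,0],[0,0,0],[0,0,0],[0,0,0],[0,0,0],[0,0,0],[0,0,0]], "roll": [0,0,0,0,0,0,0,0], "gripper": 0.35, "grip_force": 50}}

```text
clock: 54.33
tool_pos: [0.4977, 0.3298, 0.0922]
eef_rot: [0.623, 0.782, -0.004, -0.009]
contact_force: [1.4, 1.3, -1.0]
opening: 0.519
```

Emit:
{"method": "carry_out", "body": {"linear": [[0,0,0],[0,0,0],[0,0,0]], "roll": [0,0,0]}}

```text
clock: 54.58
tool_pos: [0.4977, 0.3298, 0.0922]
eef_rot: [0.623, 0.782, -0.004, -0.009]
contact_force: [1.7, 0.3, 0.3]
opening: 0.516
```

Emit:
{"method": "carry_out", "body": {"linear": [[0,0,0.005],[0,0,0.012],[0,0,0.02],[0,0,0.028],[0,0,0.036],[0,0,0.044],[0,0,0.052],[0,0,0.06]], "roll": [0,0,0,0,0,0,0,0]}}

```text
clock: 55.25
tool_pos: [0.4967, 0.3296, 0.153]
eef_rot: [0.623, 0.782, -0.004, -0.009]
contact_force: [0.4, -0.4, -3.2]
opening: 0.514
```

Emit:
{"method": "carry_out", "body": {"linear": [[0,0,0.015],[0,0,0.035],[0,0,0.06],[0,0,0.085],[0,0,0.1],[0,0,0.11]], "roll": [0,0,0,0,0,0]}}

```text
clock: 55.75
tool_pos: [0.4966, 0.3301, 0.2655]
eef_rot: [0.622, 0.783, -0.003, -0.009]
contact_force: [-0.8, 0.9, -3.6]
opening: 0.522
```

```bash
python3 - <<'E'
from h import *
p=snapshot("scene"); save(p,"f1"); tray(p); W=pts(p)
rectz(W,0.44,0.68,-0.23,-0.1,0.1,0.12,"standing")
rectz(W,0.28,0.7,-0.09,0.06,0.019,0.035,"pile")
E
```

```text
tray 0.66 2309 c [ 0.5612 -0.2387] sz [0.2915 0.2529] a 88.9
standing 467 c [ 0.509  -0.1996] sz [0.0478 0.0543] a 0.3 z [0.1024 0.1107 0.1127]
pile 2273 c [ 0.4688 -0.0178] sz [0.3029 0.0627] a 0.2 z [0.0222 0.0254 0.0269]
```

View pics/f1.png

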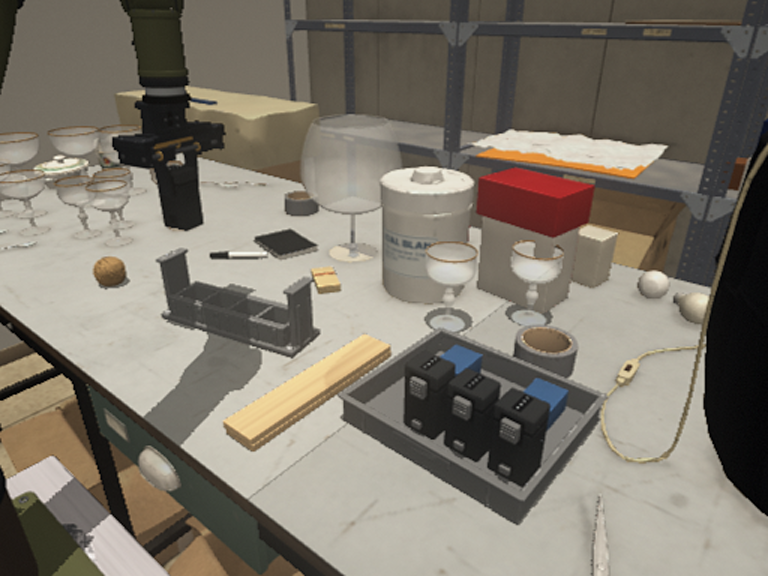

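Carrier empty. Carrying pack_4 to the last slot, y≈-0.138.

Emit:
{"method": "carry_out", "body": {"linear": [[0.004,-0.03,0],[0.007,-0.065,0],[0.01,-0.1,0],[0.013,-0.14,0],[0.015,-0.18,0],[0.016,-0.22,0],[0.016,-0.26,0],[0.016,-0.3,0]], "roll": [-0.03,-0.06,-0.09,-0.12,-0.15,-0.18,-0.21,-0.24]}}

```text
clock: 56.52
tool_pos: [0.5116, 0.0281, 0.2635]
eef_rot: [0.712, 0.702, -0.003, -0.01]
contact_force: [1.1, 0.1, -3.7]
opening: 0.518
```

Emit:
{"method": "carry_out", "body": {"linear": [[-0.001,-0.035,0],[-0.002,-0.07,0],[-0.003,-0.11,0],[-0.004,-0.14,-0.01],[-0.005,-0.163,-0.03],[-0.005,-0.168,-0.05],[-0.005,-0.168,-0.06],[-0.005,-0.168,-0.06]], "roll": [0,0,0,0,0,0,0,0]}}

```text
clock: 57.18
tool_pos: [0.5043, -0.1393, 0.2007]
eef_rot: [0.712, 0.702, -0.005, -0.013]
contact_force: [-0.4, 0.9, -3.9]
opening: 0.52
```

```bash
python3 - <<'E'
from h import *
s=status.get_state(); q=s["eef_rot"]; print("yaw",2*np.arctan2(q[1],q[0]))
p=snapshot("scene"); save(p,"f2"); tray(p); W=pts(p)
rectz(W,0.44,0.68,-0.38,-0.166,0.1,0.115,"standing")
E
```

```text
yaw 1.5566651247134986
tray 0.77 2220 c [ 0.5616 -0.2393] sz [0.2895 0.2514] a 88.7
standing 623 c [ 0.51   -0.3337] sz [0.0528 0.0484] a 89.0 z [0.102  0.1109 0.1126]
standing 544 c [ 0.5098 -0.2668] sz [0.0542 0.0477] a 88.1 z [0.1016 0.1108 0.1124]
```

View pics/f2.png

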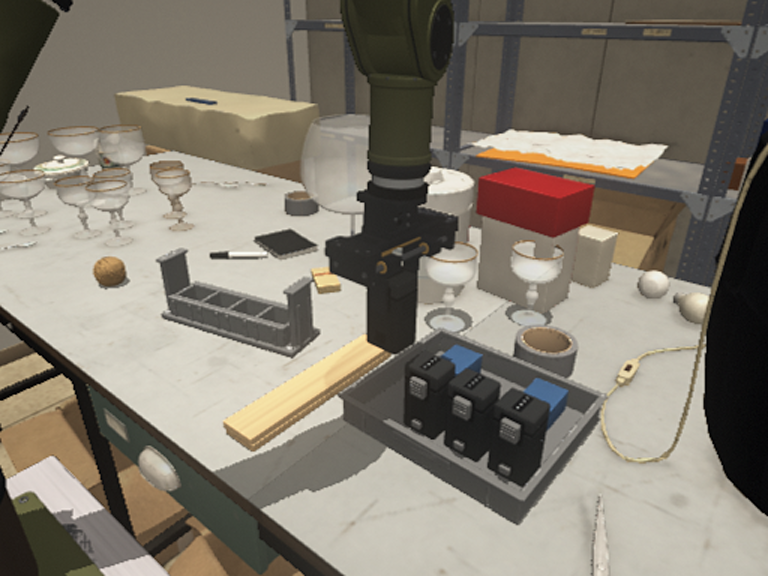

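Emit:
{"method": "carry_out", "body": {"linear": [[0,0,-0.02],[0,0,-0.04],[0,0,-0.06],[0,0,-0.075],[0,0,-0.085],[0,0,-0.093],[0,0,-0.098],[0,0,-0.1]], "roll": [0,0,0,0,0,0,0,0]}}

```text
clock: 57.95
tool_pos: [0.5071, -0.1376, 0.1034]
eef_rot: [0.711, 0.703, -0.002, -0.011]
contact_force: [-0.1, -0.1, -3.7]
opening: 0.517
```

Emit:
{"method": "carry_out", "body": {"linear": [[0,0,-0.005],[0,0,-0.01],[0,0,-0.014],[0,0,-0.017],[0,0,-0.0185],[0,0,-0.0185]], "roll": [0,0,0,0,0,0]}}

```text
clock: 58.45
tool_pos: [0.507, -0.1376, 0.0852]
eef_rot: [0.711, 0.703, -0.003, -0.01]
contact_force: [-0.8, 0.3, 0.1]
opening: 0.515
```

Emit:
{"method": "carry_out", "body": {"linear": [[0,0,0],[0,0,0],[0,0,0],[0,0,0],[0,0,0.005],[0,0,0.02],[0,0,0.04],[0,0,0.07]], "roll": [0,0,0,0,0,0,0,0], "gripper": 0.85}}

```text
clock: 59.12
tool_pos: [0.5059, -0.1373, 0.1549]
eef_rot: [0.711, 0.703, -0.004, -0.012]
contact_force: [1.0, -0.3, 0.3]
opening: 0.855
```

Emit:
{"method": "carry_out", "body": {"linear": [[0,0,0.035],[0,0,0.07],[0,0.03,0.1],[0,0.07,0.12],[0,0.11,0.12],[0,0.15,0.12],[0,0.16,0.12]], "roll": [0,0,0,0,0,0,0]}}

```text
clock: 59.7
tool_pos: [0.5059, 0.031, 0.2768]
eef_rot: [0.707, 0.707, -0.0, -0.013]
contact_force: [0.2, 1.2, -0.9]
opening: 0.849
```

```bash
python3 - <<'E'
from h import *
for n in ["scene","top"]:
    p=snapshot(n); save(p,"g1"+n); tray(p); W=pts(p)
    for y in (-0.334,-0.267,-0.2,-0.138):
        rectz(W,0.44,0.58,y-.032,y+.032,0.1,0.12,"pack")
    rectz(W,0.575,0.675,-0.37,-0.11,0.032,0.06,"box")
    rectz(W,0.28,0.7,-0.09,0.06,0.019,0.035,"pile")
    for q in ("wine_glass","tag_block","grey_tape"):
        for d in cut_out(p,q)[:1]:
            print(q,round(d["confidence"],2),np.round(np.nanmedian(W[d["region"]],axis=0),3))
st()
E
```

```text
tray 0.72 2119 c [ 0.5613 -0.239 ] sz [0.2905 0.2533] a 89.0
pack 626 c [ 0.5094 -0.3337] sz [0.053  0.0474] a 88.7 z [0.102  0.1108 0.1124]
pack 538 c [ 0.51   -0.2669] sz [0.0541 0.047 ] a 89.8 z [0.1024 0.1108 0.1124]
pack 473 c [ 0.508 -0.2  ] sz [0.0469 0.0543] a 0.5 z [0.1013 0.1108 0.1124]
pack 415 c [ 0.5088 -0.1372] sz [0.0538 0.0468] a 88.0 z [0.1016 0.1108 0.1127]
box 346 c [ 0.641  -0.3118] sz [0.0504 0.0677] a 89.5 z [0.037  0.0414 0.0428]
box 285 c [ 0.635  -0.1675] sz [0.0522 0.07  ] a 87.5 z [0.0384 0.0416 0.043 ]
pile 2147 c [ 0.4677 -0.0179] sz [0.2995 0.0623] a 0.1 z [0.022  0.0253 0.0269]
wine_glass 0.67 [ 0.769 -0.063  0.125]
tag_block 0.53 [0.741 0.225 0.02 ]
grey_tape 0.69 [ 0.759 -0.26   0.038]
tray 0.87 1110 c [ 0.5632 -0.2384] sz [0.2907 0.2514] a 88.6
pack 289 c [ 0.5099 -0.3326] sz [0.0534 0.045 ] a 89.5 z [0.1035 0.1087 0.1121]
pack 289 c [ 0.5117 -0.2663] sz [0.0531 0.0479] a 88.7 z [0.105  0.1089 0.1121]
pack 272 c [ 0.5094 -0.199 ] sz [0.0531 0.0455] a 88.6 z [0.1045 0.1092 0.1123]
pack 262 c [ 0.51   -0.1353] sz [0.054 0.046] a 89.4 z [0.1045 0.1091 0.1123]
box 326 c [ 0.6332 -0.3116] sz [0.05   0.0712] a 87.8 z [0.0355 0.0388 0.0426]
box 299 c [ 0.635 -0.168] sz [0.0722 0.0488] a 0.4 z [0.0358 0.039  0.0425]
pile 1533 c [ 0.4702 -0.0174] sz [0.0608 0.3013] a 89.9 z [0.02   0.0232 0.0268]
wine_glass 0.98 [ 0.784 -0.059  0.104]
grey_tape 0.57 [ 0.763 -0.26   0.041]
clock 60.2
tool_pos [0.506 0.021 0.275]
eef_rot [ 0.712  0.703 -0.004 -0.012]
contact_force [ 0.081  0.676 -0.022]
opening 0.85
q [ 0.179  0.549 -0.478  1.87   0.312  0.818 -0.472]
```

View pics/g1scene.png

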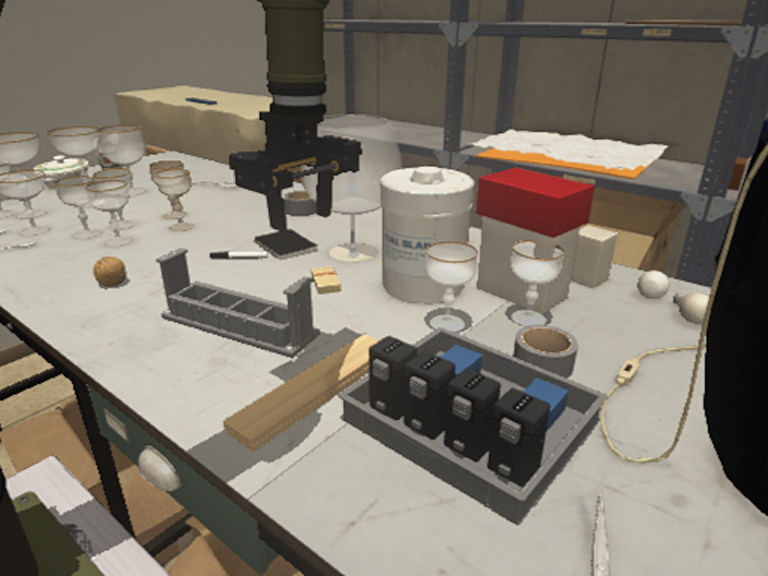

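View pics/g1top.png

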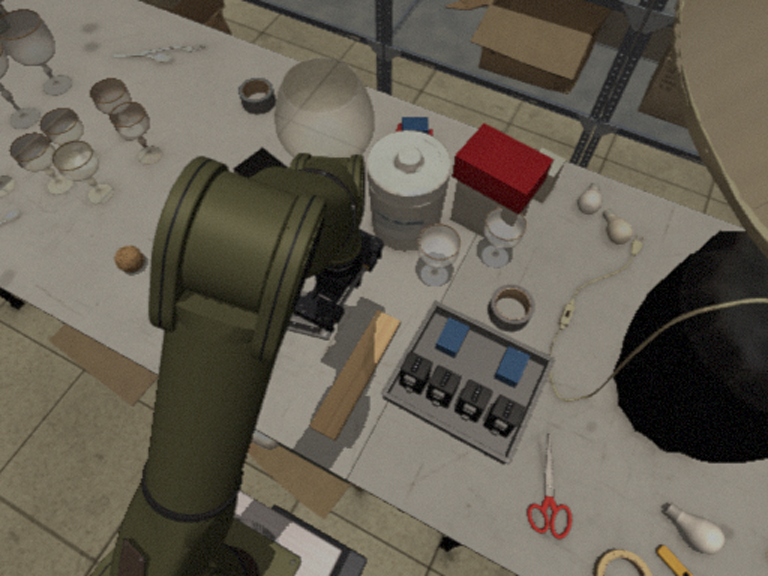

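Everything is in place, the robot touches nothing and the bystanders haven't moved. Handing in.

```bash
python3 - <<'E'
from h import *
print(finish_job()); st()
p=snapshot("scene"); save(p,"h1"); tray(p)
E
```

```text
the job is handed in; nothing more can be done
None
the job is handed in; nothing more can be done
```

I unloaded the delivery and handed the job in at about 60 s of the 210 s allowed. The hand-in gives no verdict.

**Boards:** they lie squarely on each other on the bench between carrier and tray, at about (0.470, -0.018). The upper one's top is at z ≈ 0.025, and the two are within a few mm of each other.

**Tray:** both card boxes lie flat in it. All four packs, each pulled straight up with its button flush (46 mm opening), stand upright in a row in it.

**Last checks before hand-in:** both cameras agreed to about 2 mm on the packs and the pile. They differed by 8 mm in x on one box, which lies inside the tray either way. The tray had not moved, and the gripper was open and clear of everything. The wine glass and tape read unchanged from the start. The tags were found by only one camera, also unchanged.

**What went wrong or disagreed:**
- The boxes lay with their long side across the boards, not along the carrier's y as listed, so I gripped them across the 51 mm.
- While reaching for box_1 the fingertips pressed the lower board with about 47 N. I backed off at once and nothing visibly moved. The 40 N rule covers the arm and the gripper's body; I took it that fingertips don't count.
- I saw no knock to the tray and no slackening of the grip.
- A picture I tried to take after handing in was refused, so nothing was checked after that point.

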